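# Weight down a glued batten with two lopsided leaded offcuts

## Task

The batten on the lid of the wooden case has just been glued and needs weight on it while it sets. Gently lay the long leaded offcut level and square across the batten near its middle so that it balances there by itself, let go, then lay the stepped leaded offcut, step upward, on top of it in the same direction so that the whole stack stays level, held up by the batten alone. The lead inside is off-centre and hidden, so feel where each one balances; leave the other things on the table where they are.

Things in the scene. Friction and masses are not known exactly. Their poses are not given: they have to be found in the camera images.
- case: Flat dark wooden case standing fixed on the table, lid 218 x 178 mm with its top 66 mm above the table. Origin at the centre of its underside, z up; its place and yaw vary.
- batten: Pale wooden batten glued on the middle of the lid: 18 mm wide along x, 120 mm long along y, 16 mm high. Origin at the centre of its underside; axes as the case's.
- batten_top (a point): Centre of the batten's upper face, 82 mm above the table; x across the batten, y along it, z up. Offcuts lie across it, their long x axis along this x (either way round).
- offcut_long: The long leaded offcut; lies flat on the table to start with; origin on its flat underside right below its centre point; its shape is told under long_center. Plain pale wood with a lead slug plugged in somewhere along its length, invisible from outside: the place where it balances differs every time, up to 36 mm either way along x from its centre point, on the centre line in y. Weighs 0.42 to 0.54 kg.
- long_center (a point): Half-way up the long offcut, 19 mm above its flat underside, 2 mm from the middle of its length. Long axis x, width y, z up as it lies. 44 mm wide (parallel sides) and 38 mm high; it runs from x = -78 to +82 mm, with the -x end sloping (bottom longer than top) and the +x end cut on a mitre. Underside and top are flat from x = -58 to +52 mm.
- offcut_stepped: The stepped leaded offcut; lies flat on the table to start with; origin on its flat underside right below its centre point; its shape is told under stepped_center. Plain pale wood with a lead slug plugged in somewhere along its length, invisible from outside: the place where it balances differs every time, up to 38 mm either way along x from its centre point, on the centre line in y. Weighs 0.5 to 0.64 kg.
- stepped_center (a point): Half-way up the main block of the stepped offcut, 18 mm above its flat underside, 3 mm from the middle of its length. Long axis x, width y, z up as it lies. Main block 44 mm wide (parallel sides) and 36 mm high, from x = -70 (a mitred end) to +64 mm; a step 36 mm long and 20 mm high stands on its top from x = +28 to +64 mm. Underside flat from x = -48 to +64 mm.
- spare_offcut: Bystander: small plain rectangular wooden offcut, 70 x 45 x 30 mm, no lead; origin at its underside.
- screwdriver: Bystander: screwdriver lying on the table in front of the robot.
- tape_roll: Bystander: cardboard ring of tape, 96 mm across, 25 mm high, lying flat.
- amber_jar: Bystander: amber glass jar, 64 mm across, 90 mm high.
- glue_bottle: Bystander: white glue bottle, 56 mm across, 150 mm high, beyond the case.
- mug: Bystander: white mug, 80 mm across, 90 mm high.
- flat_pencil: Bystander: flat green-painted carpenter's pencil, 110 x 14 x 8 mm, lying on the lid along its +y edge, parallel to the case's x axis, 74 mm from the lid's centre line.
Mind the look-alikes: they are no part of the job. Leave any pink or red look-alike of the offcut_stepped alone.

How it is judged:
On the way:
1. the long offcut lies level across the batten by itself, let go, before the stepped one is put on it (angle between long_center's own z axis and vertical below 0.08 rad and z of long_center in the frame of batten_top between 0.013 and 0.025 m and y of long_center in the frame of batten_top between -0.03 and 0.03 m and angle between the x axis of long_center and the x axis of batten_top, either way round below 0.35 rad and contact force between offcut_long and batten above 1 N and contact force between each of the fingers, offcut_stepped and offcut_long below 0.05 N and linear speed of offcut_long below 0.01 m/s and angular speed of offcut_long below 0.05 rad/s), for 0.3 s.
At the end, for the whole second after the job is handed in: The long offcut rests on the batten and the stepped one, step up, on the long one, at rest and let go, both level within 0.08 rad, within 0.35 rad of square across the batten, centred within 30 mm of its middle measured along it, and within 6 mm of their stacked heights (angle between each of long_center, stepped_center's own z axis and vertical below 0.08 rad and z of long_center in the frame of batten_top between 0.013 and 0.025 m and y of long_center in the frame of batten_top between -0.03 and 0.03 m and angle between the x axis of each of long_center, stepped_center and the x axis of batten_top, either way round below 0.35 rad and contact force between offcut_long and batten above 1 N and contact force between the fingers and offcut_long below 0.05 N and linear speed of each of offcut_long, offcut_stepped below 0.01 m/s and angular speed of each of offcut_long, offcut_stepped below 0.05 rad/s and z of stepped_center in the frame of batten_top between 0.05 and 0.062 m and y of stepped_center in the frame of batten_top between -0.03 and 0.03 m and contact force between offcut_stepped and offcut_long above 1 N and contact force between the fingers and offcut_stepped below 0.05 N); the robot touches nothing.
It fails at once if another thing on the table is pushed more than 40 mm from its place or the pencil on the lid more than 30 mm (distance of any of spare_offcut, screwdriver, tape_roll, amber_jar, glue_bottle, mug from where it was at the start of the episode above 0.04 m or distance of flat_pencil from where it was at the start of the episode above 0.03 m).
It fails at once if the glued batten is struck or pressed harder than 80 N (contact force between batten and anything else above 80 N).
It also fails if it takes over 67 s, if anything falls off the work surface, if the arm or the gripper's body presses on something with over 40 N, if the wrist force passes 120 N, or if a joint passes its speed limit or range.

## Robot

A 6-joint arm with a two-finger parallel gripper is mounted at the origin on the work surface. World frame = base frame: x ahead of the robot, y to its left, z up, the work surface at z = 0. Lengths are in m, angles in rad, forces in N, time in s.
With the tool pointing down it reaches from about 0.425 to 0.95 m from the base axis. Payload 14.7 kg.
Tool frame: the origin (TCP) lies midway between the tips of the shut fingers; the grasp point (between the pads) lies 19 mm behind it (arm.tcp_to_grasp is the distance from the TCP to the grasp point, in m); z points along the fingers, x is the direction in which the jaws open and shut, and the axes are right-handed (so a half turn about z gives the same grasp; the last joint's range is limited). The gripper opens to 85 mm and grips with 20 to 120 N. Pads are 22 mm wide; open, the fingers measure 114 mm over their backs; the gripper's body (76 mm by 85 mm) begins 54 mm behind the grasp point. The pads swing forward as they close: fully open they stand 13 mm farther back than shut.
Start: joints at [1.169, 0.48, 1.596, -0, 1.065, -0.047], TCP at [0.226, 0.61, 0.231] pointing down, gripper open.
Joint ranges: [-2.75, 2.75], [-0.82, 2.05], [0.23, 2.67], [-1.56, 4.7], [0.09, 2.69], [-2.92, 2.92]. Speed limits (rad/s): [1.89, 1.89, 2.39, 3.01, 3.01, 3.01].

## Interface

Orientations are given as a 3x3 rotation matrix whose columns are the frame's x, y, z axes.
In Python, from cell import arm gives the robot as it stands.
- The arm moves only by the tool move_arm, never from a script. Its argument "rows" is a list of rows, each a list of 3 entries, a list of its own where there are three numbers: the turn, a rotation vector about the tool's x, y, z in degrees, then the shift along the tool's x, y, z in mm, then the finger opening in mm, from 0 to 85.4. A call has 1 to 5 rows; each row shifts and turns the pose as measured when the row begins, along the tool's axes as they then stand; what a row does not reach is not made up. A row lasts 1/12 s, in which the tool goes at most 41.7 mm and 7.16 degrees, less where a joint would pass 70% of its speed; a pose out of reach is approached as far as the arm can. A call with a gripper value outside its range is refused whole. The fingers move at their own pace and stop on an object; the grip force is fixed at half the most. Time passes only in rows, so rows that do not move let the fingers close. It gives the time, the measured TCP pose, the force and the opening at its end, in the units of the state.
- arm.sense(): the state, without advancing time (a new reading comes with each control period).
- arm.get_image(name): name is "side" or "top" or "wrist"; returns (picture, depth): 384x512x3 uint8, red, green, blue; 384x512 float32, m along the optical axis (not along the pixel's ray), 0 where there is no reading.
- arm.calibration(name): a dict with "camera_matrix" (3x3 intrinsics, pixels), "eye" and "attitude" of the camera in the world. Camera axes: x right, y down, z forward; pixel columns grow to the right and rows downward; lengths in m; the calibration is good to about 2 mm. A picture is of the moment at which its call begins: read the wrist's pose just before it. calibration takes no time and is no camera call; for the wrist camera it gives the pose at the moment of the call.
- arm.sign_off(): hands the job in, once; it reports no verdict.
The state is a dict: "t": time; "joint_pos": joint angles; "qvel": joint speeds; "effort": joint torques, N m; "tcp_pos": TCP position; "tool_rot": TCP orientation; "wrist_force": force on the tool from outside, world axes, zero at the start; "torque": the same for the moment, N m; "opening": finger opening in m.
Only numpy, scipy, OpenCV 4.12 (cv2) and the standard library are available. Lean on these libraries where they do the work, as an engineer would, in place of code of your own. Each camera call takes 0.05 s, during which the arm holds its last target.

## Working session

There is one attempt and no reset: what is moved stays moved. The work goes in short steps, Python scripts to look and compute and a tool call to move; the robot and the scene stay as the last step left them, time stands still between calls to the robot, and variables do not carry over. Pictures are saved under pics/ and viewed, and the job is handed in when it is done.

Besides the shell and the picture viewer there is one more tool, called after "Call:" as name([rows], argument=value, ...), one row to a line, values as JSON. move_arm: Moves the arm, as the interface text tells. Its arguments: {"type":"object","properties":{"rows":{"type":"array","items":{"type":"array"}}},"required":["rows"]}

```bash
mkdir -p pics; ls
cat > h.py <<'E'
import numpy as np,cv2
from cell import arm
def cap(n,tag):
    c=arm.calibration(n); im,d=arm.get_image(n)
    cv2.imwrite(f'pics/{tag}.png',cv2.cvtColor(im,cv2.COLOR_RGB2BGR)); np.savez(f'{tag}.npz',im=im,d=d,K=c['camera_matrix'],e=c['eye'],R=c['attitude'])
    return im,d,c
def load(tag):
    z=np.load(f'{tag}.npz'); return z['im'],z['d'],z['K'],z['e'],z['R']
def cloud(tag):
    im,d,K,e,R=load(tag)
    v,u=np.mgrid[:d.shape[0],:d.shape[1]]
    p=np.stack([(u-K[0,2])/K[0,0]*d,(v-K[1,2])/K[1,1]*d,d],-1)
    P=p@np.array(R).T+np.array(e); P[d<=0]=np.nan
    return im,P
E
python3 - <<'E'
from h import *
for n in ['side','top','wrist']:
    im,d,c=cap(n,n+'0'); print(n,c)
print(arm.sense())
E
```

```text
pics
side {'camera_matrix': array([[422.35182319,   0.        , 251.3459247 ],
       [  0.        , 422.35182319, 189.81100789],
       [  0.        ,   0.        ,   1.        ]]), 'eye': array([ 0.31714865, -0.87269205,  1.21288229]), 'attitude': array([[ 0.95939469, -0.22243167,  0.17345313],
       [-0.28183219, -0.73083647,  0.62164996],
       [-0.01150876, -0.64529235, -0.76384903]])}
top {'camera_matrix': array([[370.59028279,   0.        , 259.1213478 ],
       [  0.        , 370.59028279, 188.92322453],
       [  0.        ,   0.        ,   1.        ]]), 'eye': array([0.42397691, 0.06323158, 1.17180846]), 'attitude': array([[-0.00906155, -0.99054246,  0.13690696],
       [-0.99995771,  0.00876149, -0.00279417],
       [ 0.00156823, -0.13692649, -0.99057997]])}
wrist {'camera_matrix': array([[345.87776869,   0.        , 260.10305101],
       [  0.        , 345.87776869, 188.02110708],
       [  0.        ,   0.        ,   1.        ]]), 'eye': array([0.15088013, 0.63693595, 0.37382881]), 'attitude': array([[ 0.34777242,  0.89098473,  0.29189136],
       [ 0.93757526, -0.32
[... 168 characters left out ...]
07,
        1.06510683e+00, -4.65999172e-02]), 'qvel': array([ 7.34178806e-06, -1.53059347e-03, -1.96135573e-03, -2.27922842e-03,
       -9.11411352e-05,  1.72592067e-03]), 'effort': array([-1.32295125e-03, -9.51138139e+01, -4.30459642e+01, -2.73630067e-04,
        8.29776895e-03,  9.55134681e-06]), 'tcp_pos': array([0.22567916, 0.60922991, 0.23080951]), 'tool_rot': array([[ 3.47418388e-01,  9.37710151e-01, -3.69896968e-04],
       [ 9.37709748e-01, -3.47418583e-01, -8.69822091e-04],
       [-9.44150084e-04, -4.46638034e-05, -9.99999553e-01]]), 'wrist_force': array([0.26760237, 0.14085116, 0.43578984]), 'torque': array([-0.05231452, -0.00922591,  0.00718667]), 'opening': 0.08556252641695965}
```

View pics/top0.png

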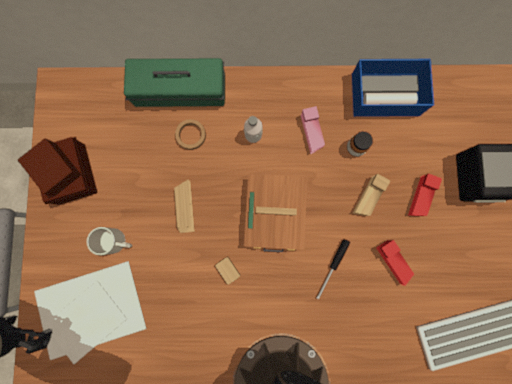

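View pics/side0.png

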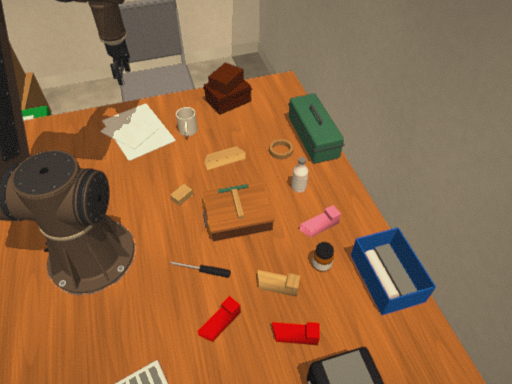

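View pics/wrist0.png

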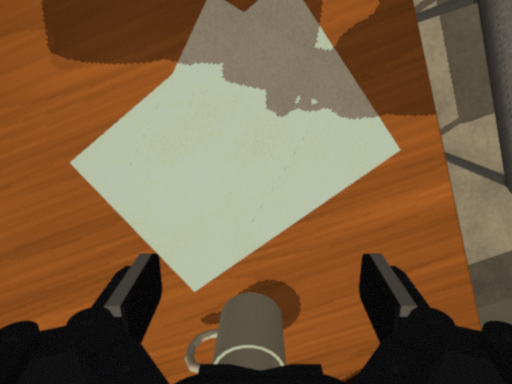

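Candidates in the top view are: long offcut = pale bar (184,207), with the small pale spare (228,270) and the batten (276,211) the only other pale pieces. Stepped offcut = pale wood (371,196); the look-alikes are pink (313,130), red (424,195) and red (396,262). I choose the pale ones and check them in a close crop.

Run:
```python
from h import *
ims=[]
for t,(u0,v0,u1,v1) in [('top0',(155,160,315,280)),('top0',(330,160,450,250)),('side0',(190,130,320,300))]:
    im=cv2.imread(f'pics/{t}.png')[v0:v1,u0:u1]; s=360/im.shape[0]
    ims.append(cv2.resize(im,None,fx=s,fy=s,interpolation=cv2.INTER_CUBIC)[:, :400])
m=np.hstack([i[:, :min(400,i.shape[1])] for i in ims]); m=cv2.resize(m,None,fx=min(1,800/m.shape[1]),fy=min(1,800/m.shape[1])); cv2.imwrite('pics/crop0.png',m)
for t in ['top0','side0']:
    im,P=cloud(t)
    for nm,c in [('long',[(155,170,205,245),(195,140,255,175)][t=='side0']),('stepped',[(350,170,393,222),(252,266,305,298)][t=='side0']),('case',[(243,172,312,255),(198,182,278,240)][t=='side0'])]:
        u0,v0,u1,v1=c; Q=P[v0:v1,u0:u1].reshape(-1,3); C=im[v0:v1,u0:u1].reshape(-1,3).astype(int)
        z=Q[:,2]; print(t,nm,'table',np.nanmedian(z[z<0.012]))
        if nm!='case':
            lo=dict(long=0.030,stepped=0.028)[nm]
            h,e=np.histogram(z[z>0.01],bins=np.arange(0.01,0.07,0.004)); print(h)
            S=Q[(z>lo)]; 
        else:
            h,e=np.histogram(z[z>0.04],bins=np.arange(0.04,0.1,0.004)); print(h)
            S=Q[(z>0.076)]
        r=cv2.minAreaRect((S[:,:2]*1000).astype(np.float32)); print(r, len(S), np.median(S[:,2]))
        if nm=='stepped':
            S2=Q[z>0.046]; print(' step',cv2.minAreaRect((S2[:,:2]*1000).astype(np.float32)),np.median(S2[:,2]),S2[:,:2].mean(0))
            S2=Q[(z>0.028)&(z<.044)]; print(' main',cv2.minAreaRect((S2[:,:2]*1000).astype(np.float32)),S2[:,:2].mean(0))
        if nm=='case':
            S2=Q[(z>0.058)&(z<.072)]; print(' lid',cv2.minAreaRect((S2[:,:2]*1000).astype(np.float32)),np.median(S2[:,2]))
```

```text
top0 long table 0.00017566049539341488
[ 18  18  28  10  18  43 284 319  19   0   0   0   0   0]
((537.8304443359375, 295.27813720703125), (147.6944122314453, 45.33494567871094), 5.547033309936523) 665 0.038044804300779056
top0 stepped table -0.00010448415554908941
[ 11  12  17  11  11  98 282  69  10   6  39 114  26   1]
((556.9830932617188, -288.4394226074219), (45.50068283081055, 132.72657775878906), 59.584495544433594) 648 0.037100718738086624
 step ((598.0671997070312, -312.1006774902344), (44.371421813964844, 37.92924499511719), 59.45964813232422) 0.05606492618141823 [ 0.59729269 -0.31139764]
 main ((555.3789672851562, -287.4977111816406), (45.50068283081055, 129.0064697265625), 59.584495544433594) [ 0.54583116 -0.28014563]
top0 case table 3.6430743249660225e-05
[   0    0    0    0   12  611 2621  694  114   69  175   41    0    0]
((513.979248046875, 20.6881103515625), (138.52703857421875, 103.9801025390625), 87.13874816894531) 285 0.08161138105888432
 lid ((510.5099792480469, 10.605377197265625), (178.01589965820312, 221.4295654296875), 86.2602767944336) 0.06609116143495808

[... 397 characters left out ...]
1406), 59.32646179199219) 614 0.03727599533616632
 step ((598.9729614257812, -312.7774658203125), (46.408084869384766, 35.77785873413086), 59.60540771484375) 0.055646206749039084 [ 0.59809227 -0.31425102]
 main ((557.9214477539062, -288.197265625), (47.520912170410156, 131.67408752441406), 59.32646179199219) [ 0.54697277 -0.28435131]
side0 case table 0.0004429522930767815
[  52   28   18   22   60  508 1385  462   85   64   75   36    1    0]
((511.4803771972656, 17.38071060180664), (139.54501342773438, 101.89411163330078), 85.34151458740234) 176 0.08150779698924082
 lid ((510.9080810546875, 10.805595397949219), (184.38906860351562, 221.42483520507812), 85.91189575195312) 0.06593655914777452
```

View pics/crop0.png

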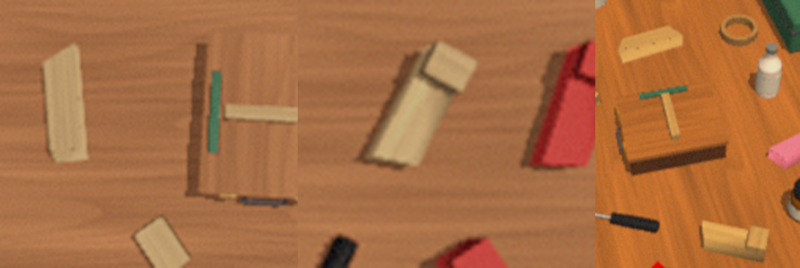

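The close crop confirms the choice: the pale long bar has its mitred end towards +x world, and the pale stepped block has its step at the far, right end. The pink and red pieces are look-alikes. Next I refine the batten pose.

```bash
cat >> h.py <<'E'
def rect(pts): return cv2.minAreaRect((pts[:,:2]*1000).astype(np.float32))
def goto(x,y,z,yaw_deg,step=40,rowsmax=30):
    """print rows to bring the TCP to x,y,z (m), tool x at yaw (deg), tool down; simulates rows"""
    s=arm.sense(); R=s['tool_rot']; p=s['tcp_pos']; a=np.degrees(np.arctan2(R[1,0],R[0,0]))
    d=np.array([x,y,z])-p; dy=(yaw_deg-a+180)%360-180
    n=max(int(np.ceil(np.linalg.norm(d)*1000/step)),int(np.ceil(abs(dy)/7)),1)
    print('t',round(s['t'],2),'tcp',(p*1000).round(1),'yaw',round(a,2),'tilt',(R[:,2]*1000).round(1)[:2],'d',(d*1000).round(1),'dyaw',round(dy,2),'n',n)
    for i in range(n):
        b=np.radians(a+dy*i/n); Rb=np.array([[np.cos(b),np.sin(b),0],[np.sin(b),-np.cos(b),0],[0,0,-1]])
        sh=Rb.T@d/n*1000
        print([[0,0,round(-dy/n,1)],[float(q) for q in sh.round(1)]])
E
python3 - <<'E'
from h import *
for t in ['top0','side0']:
    im,P=cloud(t); f=im.astype(int)
    z=P[...,2]
    case=(np.abs(P[...,0]-.511)<.12)&(np.abs(P[...,1]-.01)<.1)
    green=case&(f[...,1]>f[...,0]+10)
    b=case&(z>.075)&~green&(f[...,0]>150)
    S=P[b]; r=rect(S); print(t,'batten',r,len(S),'mean',S.mean(0), 'green',P[green].mean(0),rect(P[green]))
    print('pca',np.degrees(np.arctan2(*np.linalg.svd(S[:,:2]-S[:,:2].mean(0))[2][0][::-1])))
    print('lid', rect(P[case&(z>.061)&(z<.071)]))
    G=P[(np.abs(P[...,0]-.545)<.1)&(np.abs(P[...,1]-.29)<.05)&(z>.012)]
    for lo,hi in [(.012,.02),(.02,.03),(.034,.045)]:
        s=G[(G[:,2]>lo)&(G[:,2]<hi)]; u=np.array([np.cos(np.radians(5.5)),np.sin(np.radians(5.5))]); q=(s[:,:2]@np.c_[u,[-u[1],u[0]]])*1000
        print('long',lo,q.min(0).round(1),q.max(0).round(1))
        if lo>.03:
            for a in np.arange(q[:,0].min(),q[:,0].max(),12):
                m=(q[:,0]>=a)&(q[:,0]<a+12); print(round(a),q[m,1].min().round(1),q[m,1].max().round(1))
goto_=[goto(.538,.295,.15,95.5)]
E
```

```text
top0 batten ((511.5405578613281, 10.949405670166016), (119.10453033447266, 18.377586364746094), 86.24198913574219) 259 mean [0.51134369 0.01105965 0.08194857] green [0.51387729 0.08561316 0.07393553] ((514.7486572265625, 85.39318084716797), (11.476425170898438, 104.6726303100586), 86.0564956665039)
pca -93.61092353637588
lid ((510.5099792480469, 10.605377197265625), (178.01589965820312, 221.4295654296875), 86.2602767944336)
long 0.012 [482.8 219.5] [616.2 261.2]
long 0.02 [485.8 219.4] [637.3 262.5]
long 0.034 [491.2 219.8] [637.5 264.5]
491 221.0 262.0
503 220.3 264.3
515 220.3 262.9
527 219.8 262.5
539 220.3 264.3
551 220.0 264.4
563 220.2 262.6
575 220.9 264.1
587 220.0 264.5
599 220.0 263.1
611 221.4 262.5
623 220.3 246.5
635 219.9 223.9
side0 batten ((512.5658569335938, 8.866317749023438), (122.6717529296875, 18.211782455444336), 86.1531982421875) 155 mean [0.5121104  0.00696381 0.08188579] green [0.51381631 0.08212901 0.07314875] ((514.5801391601562, 82.50860595703125), (15.59972858428955, 105.82530212402344), 86.80947875976562)
pca -93.72520477671928
lid ((511.409423828125, 11
[... 365 characters left out ...]
266.3
622 220.6 249.9
634 219.6 224.8
t 0.15 tcp [225.7 609.2 230.8] yaw 69.67 tilt [-0.4 -0.9] d [ 312.3 -314.2  -80.8] dyaw 25.83 n 12
[[0, 0, np.float64(-2.2)], [-15.5, 33.5, 6.7]]
[[0, 0, np.float64(-2.2)], [-16.8, 32.9, 6.7]]
[[0, 0, np.float64(-2.2)], [-18.0, 32.2, 6.7]]
[[0, 0, np.float64(-2.2)], [-19.2, 31.5, 6.7]]
[[0, 0, np.float64(-2.2)], [-20.4, 30.8, 6.7]]
[[0, 0, np.float64(-2.2)], [-21.5, 30.0, 6.7]]
[[0, 0, np.float64(-2.2)], [-22.6, 29.2, 6.7]]
[[0, 0, np.float64(-2.2)], [-23.7, 28.3, 6.7]]
[[0, 0, np.float64(-2.2)], [-24.7, 27.4, 6.7]]
[[0, 0, np.float64(-2.2)], [-25.7, 26.5, 6.7]]
[[0, 0, np.float64(-2.2)], [-26.7, 25.5, 6.7]]
[[0, 0, np.float64(-2.2)], [-27.7, 24.5, 6.7]]
```

Call:
move_arm([
  [[0, 0, -2.2], [-15.5, 33.5, 4], 85],
  [[0, 0, -2.2], [-16.8, 32.9, 4], 85],
  [[0, 0, -2.2], [-18, 32.2, 4], 85],
  [[0, 0, -2.2], [-19.2, 31.5, 4], 85],
  [[0, 0, -2.2], [-20.4, 30.8, 6], 85],
])

```text
t: 0.57
tcp_pos: [0.3551, 0.4797, 0.2076]
tool_rot: [[0.146, 0.989, -0.001], [0.989, -0.146, 0.002], [0.002, -0.001, -1.0]]
wrist_force: [1.3, 0.0, 0.4]
opening: 0.0852
```

Run:
```python
from h import *
goto(.531,.2945,.15,95.5)
```

```text
t 0.57 tcp [355.1 479.7 207.6] yaw 81.59 tilt [-0.9  1.8] d [ 175.9 -185.2  -57.6] dyaw 13.91 n 7
[[0, 0, np.float64(-2.0)], [-22.5, 28.7, 8.2]]
[[0, 0, np.float64(-2.0)], [-23.5, 27.9, 8.2]]
[[0, 0, np.float64(-2.0)], [-24.4, 27.1, 8.2]]
[[0, 0, np.float64(-2.0)], [-25.4, 26.2, 8.2]]
[[0, 0, np.float64(-2.0)], [-26.3, 25.3, 8.2]]
[[0, 0, np.float64(-2.0)], [-27.1, 24.4, 8.2]]
[[0, 0, np.float64(-2.0)], [-27.9, 23.5, 8.2]]
```

Call:
move_arm([
  [[0, 0, -2], [-22.5, 28.7, 8], 85],
  [[0, 0, -2], [-23.5, 27.9, 8], 85],
  [[0, 0, -2], [-24.4, 27.1, 8], 85],
  [[0, 0, -2], [-25.4, 26.2, 8], 85],
  [[0, 0, -2], [-26.3, 25.3, 8], 85],
])

```text
t: 0.98
tcp_pos: [0.4861, 0.3408, 0.1658]
tool_rot: [[-0.038, 0.999, -0.0], [0.999, 0.038, 0.002], [0.002, -0.0, -1.0]]
wrist_force: [1.4, 0.7, 0.4]
opening: 0.0846
```

Call:
move_arm([
  [[0, 0, -2], [-27.1, 24.4, 8], 85],
  [[0, 0, -2], [-27.9, 23.5, 8], 85],
  [[0, 0, 0], [0, 0, 0], 85],
])

```text
t: 1.23
tcp_pos: [0.5423, 0.2808, 0.1471]
tool_rot: [[-0.111, 0.994, -0.001], [0.994, 0.111, 0.001], [0.001, -0.001, -1.0]]
wrist_force: [-0.3, -1.5, -1.0]
opening: 0.0846
```

Run:
```python
from h import *
goto(.531,.2945,.06,95.5)
s=arm.sense();print(s['wrist_force'],s['torque'])
im,d,c=cap('wrist','w1')
im,P=cloud('w1'); z=P[...,2]
G=(np.abs(P[...,0]-.535)<.1)&(np.abs(P[...,1]-.295)<.06)&(z>.03)&(z<.045)&(im[...,0]>120)
S=P[G]; print(rect(S),S[:,2].mean(),len(S))
s=arm.sense();print(s['wrist_force'],s['torque'])
```

```text
t 1.23 tcp [542.3 280.8 147.1] yaw 96.35 tilt [-0.8  0.9] d [-11.3  13.7 -87.1] dyaw -0.85 n 3
[[0, 0, np.float64(0.3)], [5.0, -3.2, 29.0]]
[[0, 0, np.float64(0.3)], [5.0, -3.3, 29.0]]
[[0, 0, np.float64(0.3)], [4.9, -3.3, 29.0]]
[-0.32431084 -1.52891694 -1.04173289] [-0.0169271   0.0101569  -0.00750352]
((538.0263061523438, 296.10052490234375), (147.74285888671875, 44.162044525146484), 5.6220526695251465) 0.038389590859699514 10236
[-1.12199967 -0.09543015  0.98965895] [-0.0107697  -0.00675248 -0.0254207 ]
```

View pics/w1.png

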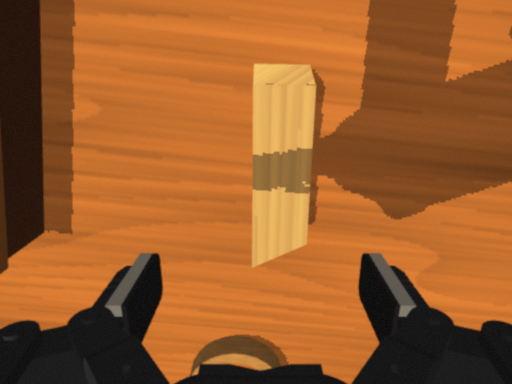

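The wrist view shows the pale long bar alone between the fingers, at (285,165), with its sloped end at the top and its mitred end at (280,255). Going down.

Call:
move_arm([
  [[0, 0, 0.4], [7, -5, 28], 85],
  [[0, 0, 0.4], [7, -5, 28], 85],
  [[0, 0, 0], [1.5, -1, 20], 85],
  [[0, 0, 0], [0, 0, 0], 85],
  [[0, 0, 0], [0, 0, 0], 85],
])

```text
t: 1.7
tcp_pos: [0.5279, 0.2982, 0.0704]
tool_rot: [[-0.09, 0.996, -0.0], [0.996, 0.09, 0.003], [0.003, 0.0, -1.0]]
wrist_force: [0.2, 0.0, 1.0]
opening: 0.0847
```

Run:
```python
from h import *
goto(.531,.2952,.012,95.6)
s=arm.sense();print(s['wrist_force'],s['torque'])
```

```text
t 1.7 tcp [527.9 298.2  70.4] yaw 95.15 tilt [-0.1  2.7] d [  3.1  -3.  -58.4] dyaw 0.45 n 2
[[0, 0, np.float64(-0.2)], [-1.6, 1.4, 29.2]]
[[0, 0, np.float64(-0.2)], [-1.6, 1.4, 29.2]]
[0.1973394  0.0049267  1.02068575] [ 0.04670169  0.00925604 -0.03393753]
```

Call:
move_arm([
  [[0, 0, -0.2], [-2, 2, 25], 85],
  [[0, 0, -0.2], [-2, 1.5, 20], 85],
  [[0, 0, 0], [0, 0, 8], 85],
  [[0, 0, 0], [0, 0, 0], 85],
  [[0, 0, 0], [0, 0, 0], 85],
])

```text
t: 2.12
tcp_pos: [0.5339, 0.298, 0.0222]
tool_rot: [[-0.099, 0.995, 0.005], [0.995, 0.099, 0.006], [0.005, 0.006, -1.0]]
wrist_force: [-0.7, 0.4, -0.3]
opening: 0.0847
```

Run:
```python
from h import *
goto(.531,.2952,.010,95.6)
for i in range(6):
    s=arm.sense();print(s['wrist_force'].round(2),s['torque'].round(4)); arm.get_image('wrist')
```

```text
t 2.12 tcp [533.9 298.   22.2] yaw 95.66 tilt [5.4 5.7] d [ -2.9  -2.8 -12.2] dyaw -0.06 n 1
[[0, 0, np.float64(0.1)], [-2.5, -3.1, 12.2]]
[-0.66  0.41 -0.26] [ 0.0077  0.0396 -0.0516]
[ 0.79  0.93 -0.04] [-0.0092  0.0149 -0.0155]
[-0.42  0.13  0.38] [-0.0375 -0.0083 -0.0465]
[-0.13 -0.02 -0.07] [0.022  0.0706 0.0309]
[-0.13 -0.11 -1.21] [-0.0109 -0.0109 -0.0267]
[0.38 0.25 0.9 ] [-0.0216 -0.0049 -0.0092]
```

```bash
cat >> h.py <<'E'
def lev():
    s=arm.sense(); R=s['tool_rot']; w=np.cross(R[:,2],[0,0,-1]); print('level turn deg',np.degrees(R.T@w).round(2),'open',s['opening'].round(4),'F',s['wrist_force'].round(2))
def avg(n):
    F=[];T=[];p=[];E=[]
    for i in range(n):
        arm.get_image('wrist'); s=arm.sense(); F.append(s['wrist_force']);T.append(s['torque']);p.append(s['tcp_pos']);E.append(s['effort'])
    F=np.array(F);T=np.array(T);E=np.array(E);R=s['tool_rot']
    print('F',F.mean(0).round(3),'T world',T.mean(0).round(4),'sd',T.std(0).round(3),'eff',E.mean(0).round(4),'sd',E.std(0).round(4),'p',np.mean(p,0).round(4))
    return F.mean(0),T.mean(0),R
E
python3 - <<'E'
from h import *
lev(); F,T,R=avg(16); np.savez('bias1.npz',F=F,T=T,R=R); lev(); goto(.531,.2952,.010,95.6)
E
```

```text
Traceback (most recent call last):
  File "h.py", line 27, in lev
    s=arm.sense(); R=s['tool_rot']; w=np.cross(R[:,2],[0,0,-1]); print('level turn deg',np.degrees(R.T@w).round(2),'open',s['opening'].round(4),'F',s['wrist_force'].round(2))
                                                                                                                          ^^^^^^^^^^^^^^^^^^
AttributeError: 'float' object has no attribute 'round'
```

```bash
sed -i "s/s\['opening'\].round(4)/round(s['opening'],4)/" h.py
python3 - <<'E'
from h import *
lev(); F,T,R=avg(16); np.savez('bias1.npz',F=F,T=T,R=R); lev(); goto(.531,.2952,.010,95.6)
E
```

```text
level turn deg [ 0.38 -0.3  -0.  ] open 0.0849 F [ 0.48  0.82 -0.91]
F [ 0.141  0.135 -0.022] T world [-0.0125  0.017   0.0049] sd [0.03  0.019 0.032] eff [ 1.02000e-02 -9.80943e+01 -2.62146e+01  1.41000e-02 -6.02000e-02
  8.00000e-04] sd [0.0166 0.0861 0.0469 0.0005 0.0015 0.0009] p [0.5337 0.2976 0.0214]
level turn deg [ 0.32 -0.28  0.  ] open 0.0852 F [0.54 0.12 0.16]
t 3.22 tcp [533.6 297.7  21.3] yaw 95.66 tilt [5.1 5.4] d [ -2.6  -2.5 -11.3] dyaw -0.06 n 1
[[0, 0, np.float64(0.1)], [-2.2, -2.9, 11.3]]
```

Call:
move_arm([
  [[0.3, -0.3, 0], [-2.2, -2.9, 11], 85],
  [[0, 0, 0], [0, 0, 0], 85],
  [[0, 0, 0], [0, 0, 0], 85],
])

```text
t: 3.47
tcp_pos: [0.5308, 0.295, 0.0091]
tool_rot: [[-0.099, 0.995, 0.0], [0.995, 0.099, -0.001], [-0.001, 0.0, -1.0]]
wrist_force: [1.1, 0.1, 0.3]
opening: 0.0846
```

Run:
```python
from h import *
lev(); F,T,R=avg(4); goto(.531,.2952,.010,95.6)
```

```text
level turn deg [ 0.    0.04 -0.  ] open 0.0846 F [1.06 0.05 0.3 ]
F [ 0.321  0.004 -0.476] T world [ 0.0097  0.0143 -0.0042] sd [0.023 0.044 0.016] eff [-1.60000e-03 -9.85677e+01 -2.53006e+01 -1.33000e-02 -7.28000e-02
  7.20000e-03] sd [0.0106 1.0225 0.6223 0.0115 0.0919 0.0098] p [0.5307 0.295  0.0093]
t 3.67 tcp [531.  295.1   9.6] yaw 95.66 tilt [ 0.5 -0.5] d [0.  0.1 0.4] dyaw -0.06 n 1
[[0, 0, np.float64(0.1)], [0.1, 0.0, -0.4]]
```

Call:
move_arm([
  [[0, 0, 0], [0, 0, 0], 30],
  [[0, 0, 0], [0, 0, 0], 30],
  [[0, 0, 0], [0, 0, 0], 30],
  [[0, 0, 0], [0, 0, 0], 30],
  [[0, 0, 0], [0, 0, 0], 30],
])

```text
t: 4.08
tcp_pos: [0.5313, 0.2953, 0.0104]
tool_rot: [[-0.099, 0.995, 0.001], [0.995, 0.099, -0.0], [-0.0, 0.001, -1.0]]
wrist_force: [-0.3, -0.6, -5.5]
opening: 0.043
```

Run:
```python
from h import *
lev(); F,T,R=avg(4); goto(.531,.2952,.025,95.6)
```

```text
level turn deg [0.07 0.01 0.  ] open 0.043 F [-0.29 -0.62 -5.47]
F [-0.793  0.093 -0.186] T world [-0.0057  0.1136  0.023 ] sd [0.097 0.057 0.034] eff [-2.60500e-01 -9.89880e+01 -2.58614e+01 -5.36000e-02 -2.75700e-01
  8.60000e-03] sd [0.0345 0.9105 0.0982 0.03   0.1453 0.0046] p [0.5312 0.2953 0.0103]
t 4.28 tcp [531.3 295.3  10.3] yaw 95.65 tilt [ 1.1 -0.1] d [-0.3 -0.1 14.7] dyaw -0.05 n 1
[[0, 0, np.float64(0.1)], [-0.1, -0.3, -14.7]]
```

Gripped at 43 mm. I lift a little and weigh it.

Call:
move_arm([
  [[0, 0, 0], [0, 0, -6], 30],
  [[0, 0, 0], [0, 0, -8], 30],
  [[0, 0, 0], [0, 0, 0], 30],
  [[0, 0, 0], [0, 0, 0], 30],
])

```text
t: 4.62
tcp_pos: [0.5307, 0.295, 0.0252]
tool_rot: [[-0.099, 0.995, -0.0], [0.995, 0.099, -0.001], [-0.001, -0.0, -1.0]]
wrist_force: [0.0, 1.1, -4.2]
opening: 0.0432
```

Run:
```python
from h import *
for k in range(3): F,T,R=avg(6)
lev(); print(arm.sense()['joint_pos'])
goto(.531,.2952,.025,95.6)
cap('side','s2')
im=cv2.imread('pics/s2.png')[120:260,150:330]; cv2.imwrite('pics/s2c.png',cv2.resize(im,None,fx=4,fy=4))
```

```text
F [-0.352 -0.111 -4.095] T world [-0.0022  0.0868  0.0024] sd [0.019 0.022 0.022] eff [ 3.000000e-03 -1.005348e+02 -2.740630e+01 -1.700000e-02 -1.220000e-02
  1.000000e-04] sd [5.700e-03 6.503e-01 2.736e-01 4.000e-04 5.250e-02 1.000e-04] p [0.5306 0.295  0.0248]
F [ 0.432 -0.127 -4.671] T world [-0.0167  0.056  -0.0043] sd [0.038 0.056 0.047] eff [ 7.000000e-04 -1.004695e+02 -2.741100e+01 -1.710000e-02 -4.590000e-02
  1.000000e-04] sd [0.0022 0.0656 0.0132 0.0002 0.0015 0.0001] p [0.5305 0.2949 0.0246]
F [ 0.013 -0.187 -4.246] T world [ 0.0173  0.0732 -0.0034] sd [0.014 0.017 0.028] eff [-0.000000e+00 -1.003959e+02 -2.741450e+01 -1.710000e-02 -4.600000e-02
  1.000000e-04] sd [0.0017 0.0055 0.0046 0.0001 0.0003 0.0001] p [0.5306 0.295  0.0247]
level turn deg [-0.03  0.05  0.  ] open 0.0431 F [-0.72 -0.06 -3.69]
[ 4.57830452e-01  6.85892455e-01  1.84470909e+00 -1.06717644e-03
  6.11777356e-01 -1.21079417e+00]
t 5.52 tcp [530.6 295.   24.8] yaw 95.66 tilt [-0.4 -0.9] d [0.4 0.2 0.2] dyaw -0.06 n 1
[[0, 0, np.float64(0.1)], [0.2, 0.4, -0.2]]
```

View pics/s2c.png

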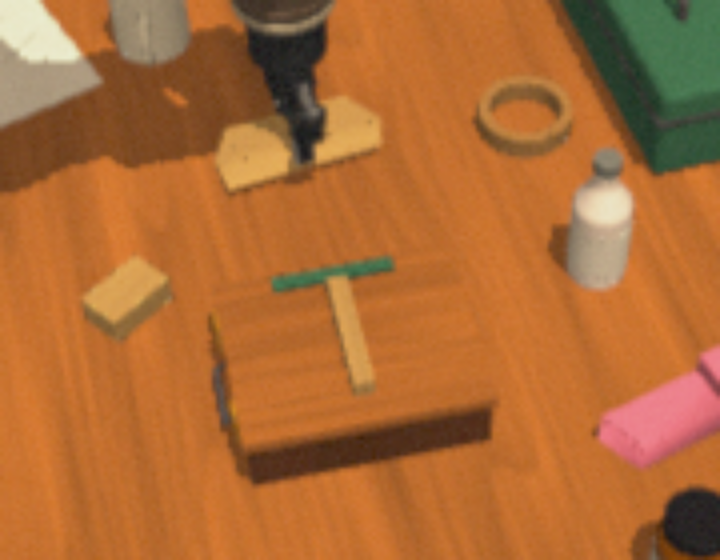

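Call:
move_arm([
  [[0, 0, 0], [0, 0, 8], 30],
  [[0, 0, 0], [0, 0, 6], 30],
  [[0, 0, 0], [0, 0, 0], 30],
  [[0, 0, 0], [0, 0, 0], 60],
  [[0, 0, 0], [0, 0, 0], 60],
])

```text
t: 5.98
tcp_pos: [0.5314, 0.2954, 0.0095]
tool_rot: [[-0.099, 0.995, 0.001], [0.995, 0.099, -0.0], [-0.0, 0.001, -1.0]]
wrist_force: [-0.1, -0.1, 0.2]
opening: 0.06
```

Run:
```python
from h import *
lev(); goto(.545,.2966,.010,95.6)
```

```text
level turn deg [ 0.07  0.01 -0.  ] open 0.06 F [-0.08 -0.09  0.18]
t 5.98 tcp [531.4 295.4   9.5] yaw 95.66 tilt [ 1.2 -0.1] d [13.6  1.2  0.5] dyaw -0.06 n 1
[[0, 0, np.float64(0.1)], [-0.1, 13.6, -0.5]]
```

Call:
move_arm([
  [[0, 0, 0], [0, 13.6, 0], 60],
  [[0, 0, 0], [0, 0, 0], 60],
  [[0, 0, 0], [0, 0, 0], 60],
])

```text
t: 6.23
tcp_pos: [0.5448, 0.2967, 0.009]
tool_rot: [[-0.099, 0.995, 0.001], [0.995, 0.099, -0.0], [-0.0, 0.001, -1.0]]
wrist_force: [-0.4, 0.6, 0.2]
opening: 0.06
```

Run:
```python
from h import *
for k in range(3): F,T,R=avg(6)
lev(); goto(.545,.2966,.010,95.6)
```

```text
F [-0.282 -0.151  0.139] T world [-0.0089 -0.     -0.0183] sd [0.026 0.017 0.024] eff [-6.72000e-02 -1.00073e+02 -2.59284e+01 -1.60000e-03  3.42000e-02
 -2.20000e-03] sd [0.171  0.087  0.5422 0.0171 0.1528 0.0068] p [0.5448 0.2968 0.0092]
F [-0.006 -0.274  0.24 ] T world [-0.0024  0.0005  0.0046] sd [0.012 0.024 0.036] eff [ 1.000000e-02 -1.002551e+02 -2.593170e+01 -2.800000e-03 -7.800000e-03
  1.700000e-03] sd [0.0145 0.034  0.0113 0.0003 0.001  0.0008] p [0.545  0.2969 0.0093]
F [ 0.009  0.306 -0.018] T world [ 0.0036 -0.0168  0.0018] sd [0.021 0.038 0.022] eff [ 1.320000e-02 -1.002958e+02 -2.597210e+01 -3.000000e-03 -8.700000e-03
  4.000000e-04] sd [0.006  0.0028 0.0071 0.0002 0.0003 0.0001] p [0.5451 0.2969 0.0093]
level turn deg [ 0.07  0.01 -0.  ] open 0.06 F [0.35 0.53 0.28]
t 7.13 tcp [545.1 296.9   9.3] yaw 95.68 tilt [ 1.2 -0.1] d [-0.1 -0.3  0.7] dyaw -0.08 n 1
[[0, 0, np.float64(0.1)], [-0.3, -0.2, -0.7]]
```

Call:
move_arm([
  [[0, 0, 0], [0, 0, 0], 30],
  [[0, 0, 0], [0, 0, 0], 30],
  [[0, 0, 0], [0, 0, 0], 30],
  [[0, 0, 0], [0, 0, -7], 30],
  [[0, 0, 0], [0, 0, -7], 30],
])

```text
t: 7.55
tcp_pos: [0.5438, 0.2961, 0.0226]
tool_rot: [[-0.099, 0.995, -0.002], [0.995, 0.099, -0.002], [-0.001, -0.002, -1.0]]
wrist_force: [0.2, -0.0, -4.6]
opening: 0.043
```

Run:
```python
from h import *
for k in range(4): F,T,R=avg(6)
lev(); goto(.545,.2966,.010,95.6)
```

```text
F [ 0.073 -0.303 -4.267] T world [ 0.0089 -0.0106 -0.0058] sd [0.023 0.044 0.027] eff [-2.070000e-02 -1.012874e+02 -2.783370e+01 -4.500000e-03  5.910000e-02
  0.000000e+00] sd [6.2600e-02 3.4749e+00 7.2680e-01 3.0000e-04 3.7780e-01 5.0000e-04] p [0.5444 0.2964 0.0231]
F [ 0.07  -0.117 -4.467] T world [-0.0072  0.0003 -0.002 ] sd [0.016 0.028 0.025] eff [ 1.600000e-03 -1.025696e+02 -2.806980e+01 -4.800000e-03  1.530000e-02
  0.000000e+00] sd [8.00e-04 1.33e-01 4.52e-02 2.00e-04 3.00e-03 1.00e-04] p [0.5441 0.2963 0.0223]
F [ 0.051  0.088 -4.434] T world [0.0017 0.0086 0.0063] sd [0.024 0.027 0.023] eff [ 7.000000e-04 -1.023667e+02 -2.803960e+01 -4.900000e-03  1.710000e-02
 -0.000000e+00] sd [0.0018 0.0085 0.0061 0.0002 0.0006 0.0001] p [0.5442 0.2963 0.0224]
F [ 0.044 -0.146 -4.256] T world [ 0.0132 -0.0022 -0.0161] sd [0.027 0.034 0.038] eff [ 1.500000e-03 -1.023793e+02 -2.805460e+01 -4.700000e-03  1.580000e-02
  0.000000e+00] sd [0.0022 0.0072 0.0021 0.0002 0.0001 0.0001] p [0.5442 0.2963 0.0225]
level turn deg [-0.05  0.06  0.  ] open 0.0431 F [ 0.27  0.08 -3.83]
t 8.75 tcp [544.2 296.3  22.5] yaw 95.68 tilt [-0.7 -1.1] d [  0.8   0.3 -12.5] dyaw -0.08 n 1
[[0, 0, np.float64(0.1)], [0.2, 0.8, 12.5]]
```

Balance found: the torque, and the wrist joint's effort corrected for tilt, agree that it lies within about 1.5 mm of the grip. I carry it to the batten.

Run:
```python
from h import *
goto(.5118,.0102,.135,86.25)
```

```text
t 8.75 tcp [544.2 296.3  22.5] yaw 95.68 tilt [-0.7 -1.1] d [ -32.4 -286.1  112.5] dyaw -9.43 n 8
[[0, 0, np.float64(1.2)], [-35.2, -7.6, -14.1]]
[[0, 0, np.float64(1.2)], [-35.3, -6.8, -14.1]]
[[0, 0, np.float64(1.2)], [-35.5, -6.1, -14.1]]
[[0, 0, np.float64(1.2)], [-35.6, -5.4, -14.1]]
[[0, 0, np.float64(1.2)], [-35.7, -4.7, -14.1]]
[[0, 0, np.float64(1.2)], [-35.8, -3.9, -14.1]]
[[0, 0, np.float64(1.2)], [-35.9, -3.2, -14.1]]
[[0, 0, np.float64(1.2)], [-35.9, -2.4, -14.1]]
```

Call:
move_arm([
  [[0, 0, 0], [0, 0, -15], 30],
  [[0, 0, 0], [0, 0, -28], 30],
  [[0, 0, 1], [-12, -2.5, -28], 30],
  [[0, 0, 1], [-24, -4.5, -20], 30],
  [[0, 0, 1], [-28, -5, -12], 30],
])

```text
t: 9.17
tcp_pos: [0.5357, 0.2334, 0.1257]
tool_rot: [[-0.05, 0.999, -0.005], [0.999, 0.05, -0.003], [-0.003, -0.005, -1.0]]
wrist_force: [0.8, -0.0, -4.4]
opening: 0.0432
```

Call:
move_arm([
  [[0, 0, 1], [-28, -4, -4], 30],
  [[0, 0, 1], [-28, -4, 0], 30],
  [[0, 0, 1], [-28, -4, 0], 30],
  [[0, 0, 1], [-28, -3, 0], 30],
  [[0, 0, 1], [-28, -3, 0], 30],
])

```text
t: 9.58
tcp_pos: [0.5207, 0.0889, 0.1353]
tool_rot: [[0.039, 0.999, 0.004], [0.999, -0.039, -0.001], [-0.0, 0.004, -1.0]]
wrist_force: [1.0, -1.0, -5.5]
opening: 0.043
```

Run:
```python
from h import *
lev();goto(.5118,.0102,.135,86.25,step=25)
```

```text
level turn deg [ 0.2   0.03 -0.  ] open 0.043 F [ 1.04 -1.03 -5.48]
t 9.58 tcp [520.7  88.9 135.3] yaw 87.77 tilt [ 3.5 -0.6] d [ -8.9 -78.7  -0.3] dyaw -1.52 n 4
[[0, 0, np.float64(0.4)], [-19.8, -1.5, 0.1]]
[[0, 0, np.float64(0.4)], [-19.8, -1.3, 0.1]]
[[0, 0, np.float64(0.4)], [-19.8, -1.2, 0.1]]
[[0, 0, np.float64(0.4)], [-19.8, -1.1, 0.1]]
```

Call:
move_arm([
  [[0, 0, 0.2], [-22, -3, 0], 30],
  [[0, 0, 0.1], [-18, -3, 0], 30],
  [[0, 0, 0], [-10, -2, 0], 30],
  [[0, 0, 0], [-3, 0, 0], 30],
  [[0, 0, 0], [0, 0, 0], 30],
])

```text
t: 10.0
tcp_pos: [0.5088, 0.0291, 0.1361]
tool_rot: [[0.051, 0.999, 0.004], [0.999, -0.051, -0.001], [-0.001, 0.004, -1.0]]
wrist_force: [0.5, 0.7, -4.5]
opening: 0.0433
```

Run:
```python
from h import *
lev();goto(.5118,.0102,.110,86.25,step=25)
```

```text
level turn deg [ 0.24  0.06 -0.  ] open 0.0433 F [ 0.55  0.73 -4.5 ]
t 10.0 tcp [508.8  29.1 136.1] yaw 87.1 tilt [ 4.1 -1.2] d [  3.  -18.9 -26.1] dyaw -0.85 n 2
[[0, 0, np.float64(0.4)], [-9.4, 2.0, 13.1]]
[[0, 0, np.float64(0.4)], [-9.3, 2.1, 13.1]]
```

Call:
move_arm([
  [[0.2, 0, 0.4], [-10, 2, 8], 30],
  [[0, 0, 0.4], [-8, 1, 9], 30],
  [[0, 0, 0], [-1, 0, 6], 30],
  [[0, 0, 0], [0, 0, 0], 30],
  [[0, 0, 0], [0, 0, 0], 30],
])

```text
t: 10.42
tcp_pos: [0.512, 0.0108, 0.1105]
tool_rot: [[0.064, 0.998, 0.001], [0.998, -0.064, -0.001], [-0.0, 0.001, -1.0]]
wrist_force: [0.2, 0.8, -4.7]
opening: 0.0434
```

Run:
```python
from h import *
avg(4)
lev();goto(.5118,.0102,.096,86.25,step=25)
cap('side','s3'); cap('top','t3')
im=cv2.imread('pics/s3.png')[150:270,150:330]; im2=cv2.imread('pics/t3.png')[150:270,200:360]
cv2.imwrite('pics/c3.png',np.hstack([cv2.resize(im,(400,360)),cv2.resize(im2,(400,360))]))
```

```text
F [ 0.452  0.051 -4.573] T world [-0.0045  0.0003  0.003 ] sd [0.033 0.037 0.03 ] eff [-2.36700e-01 -8.02744e+01 -2.97307e+01 -1.50000e-02 -7.57000e-02
 -2.80000e-03] sd [0.1025 0.9349 0.2856 0.0102 0.0506 0.011 ] p [0.5121 0.0109 0.1109]
level turn deg [0.12 0.03 0.  ] open 0.0431 F [ 0.85 -0.29 -4.22]
t 10.62 tcp [512.3  10.9 111.3] yaw 86.37 tilt [ 2.  -0.6] d [ -0.5  -0.7 -15.3] dyaw -0.12 n 1
[[0, 0, np.float64(0.1)], [-0.7, -0.4, 15.3]]
```

View pics/c3.png

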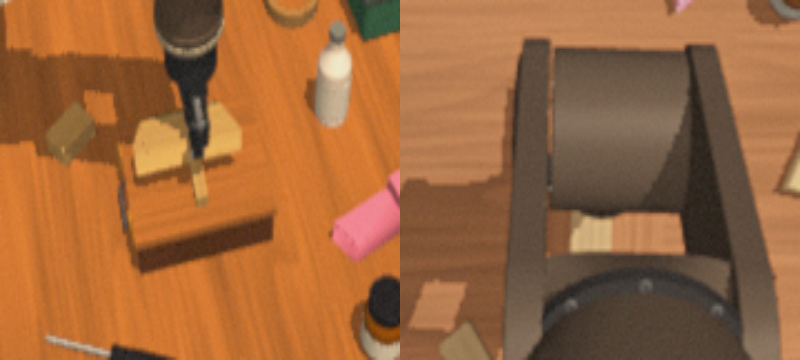

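The bar is held level across the batten (side crop, 190,150). I lower it gently.

Call:
move_arm([
  [[0.1, 0, 0.1], [-0.7, -0.4, 7], 30],
  [[0, 0, 0], [0, 0, 6], 30],
  [[0, 0, 0], [0, 0, 3], 30],
  [[0, 0, 0], [0, 0, 0], 30],
])

```text
t: 11.05
tcp_pos: [0.5123, 0.0103, 0.0945]
tool_rot: [[0.065, 0.998, 0.002], [0.998, -0.065, -0.001], [-0.0, 0.002, -1.0]]
wrist_force: [-0.5, -0.3, -4.1]
opening: 0.0431
```

Run:
```python
from h import *
avg(3)
lev();goto(.5118,.0102,.092,86.25,step=25)
```

```text
F [ 0.165 -0.15  -4.434] T world [ 0.0161  0.0031 -0.0002] sd [0.017 0.011 0.044] eff [ 7.80000e-03 -8.12634e+01 -2.79720e+01 -4.10000e-03 -1.52700e-01
  1.20000e-03] sd [0.0051 0.4856 0.2036 0.0019 0.0625 0.0005] p [0.5125 0.0103 0.095 ]
level turn deg [0.16 0.02 0.  ] open 0.0432 F [ 0.36  0.21 -3.76]
t 11.2 tcp [512.7  10.3  95.2] yaw 86.28 tilt [ 2.8 -0.6] d [-0.9 -0.1 -3.2] dyaw -0.03 n 1
[[0, 0, np.float64(0.0)], [-0.2, -0.9, 3.2]]
```

Call:
move_arm([
  [[0.15, 0, 0], [0, -0.6, 2.2], 30],
  [[0, 0, 0], [0, 0, 1], 30],
  [[0, 0, 0], [0, 0, 0], 30],
])

```text
t: 11.45
tcp_pos: [0.5124, 0.0103, 0.0921]
tool_rot: [[0.065, 0.998, 0.001], [0.998, -0.065, -0.0], [-0.0, 0.001, -1.0]]
wrist_force: [1.0, -0.5, -4.6]
opening: 0.0436
```

Run:
```python
from h import *
avg(3)
lev();goto(.5118,.0102,.092,86.25,step=25)
```

```text
F [ 0.047  0.501 -4.133] T world [ 0.0162 -0.0024  0.0004] sd [0.002 0.021 0.015] eff [-3.00000e-04 -8.16279e+01 -2.77469e+01 -2.90000e-03 -3.27000e-02
 -2.00000e-04] sd [0.006  0.0599 0.013  0.0004 0.0179 0.0002] p [0.5124 0.0103 0.0922]
level turn deg [ 0.05  0.02 -0.  ] open 0.0431 F [ 0.62  1.32 -4.3 ]
t 11.6 tcp [512.4  10.3  92.3] yaw 86.28 tilt [ 0.9 -0.4] d [-0.6 -0.1 -0.3] dyaw -0.03 n 1
[[0, 0, np.float64(0.0)], [-0.2, -0.6, 0.3]]
```

Call:
move_arm([
  [[0, 0, 0], [0, -0.4, 1], 30],
  [[0, 0, 0], [0, 0, 0.7], 30],
  [[0, 0, 0], [0, 0, 0], 30],
])

```text
t: 11.85
tcp_pos: [0.5124, 0.0103, 0.0917]
tool_rot: [[0.065, 0.998, 0.002], [0.998, -0.065, -0.001], [-0.0, 0.002, -1.0]]
wrist_force: [-0.6, -0.3, -4.8]
opening: 0.0426
```

Run:
```python
from h import *
avg(3);avg(4)
lev();goto(.5118,.0102,.092,86.25,step=25)
```

```text
F [-0.561 -0.221 -2.13 ] T world [-0.017   0.0744  0.0317] sd [0.01  0.12  0.026] eff [-2.28000e-02 -8.09143e+01 -2.73585e+01 -8.40000e-03 -6.20000e-03
 -4.00000e-04] sd [2.7300e-02 1.1394e+00 3.6610e-01 4.9000e-03 1.1620e-01 6.0000e-04] p [0.5124 0.0103 0.0916]
F [-0.526  0.34   1.343] T world [-0.0067  0.1442  0.0297] sd [0.02  0.023 0.018] eff [-6.67000e-02 -7.89796e+01 -2.68830e+01 -6.70000e-03 -3.24600e-01
 -1.90000e-03] sd [0.0055 0.1729 0.0395 0.0016 0.005  0.0002] p [0.5124 0.0103 0.0915]
level turn deg [ 0.12  0.02 -0.  ] open 0.0431 F [0.32 1.03 1.41]
t 12.2 tcp [512.5  10.3  91.5] yaw 86.28 tilt [ 2.  -0.5] d [-0.7 -0.1  0.5] dyaw -0.03 n 1
[[0, 0, np.float64(0.0)], [-0.2, -0.7, -0.5]]
```

Batten contact at about 6 N. I let go.

Call:
move_arm([
  [[0, 0, 0], [0, 0, 0], 50],
  [[0, 0, 0], [0, 0, 0], 62],
  [[0, 0, 0], [0, 0, 0], 62],
])

```text
t: 12.45
tcp_pos: [0.5129, 0.0103, 0.0916]
tool_rot: [[0.065, 0.998, 0.003], [0.998, -0.065, -0.001], [-0.0, 0.003, -1.0]]
wrist_force: [-0.3, 0.6, -0.7]
opening: 0.0624
```

Run:
```python
from h import *
avg(2)
lev();goto(.5118,.0102,.092,86.25,step=25)
cap('side','s4'); cap('wrist','w4')
im=cv2.imread('pics/s4.png')[150:270,150:330]; im2=cv2.imread('pics/w4.png')
cv2.imwrite('pics/c4.png',np.hstack([cv2.resize(im,(400,360)),cv2.resize(im2,(400,360))]))
im,P=cloud('s4'); z=P[...,2]
G=(z>.10)&(z<.14)&(np.abs(P[...,0]-.51)<.1)&(np.abs(P[...,1]-.01)<.04)&(im[...,0]>130)
S=P[G];A=np.c_[S[:,:2]-[.512,.01],np.ones(len(S))]
for i in range(4):
    c=np.linalg.lstsq(A,S[:,2],rcond=None)[0]; r=S[:,2]-A@c; k=abs(r)<.004; A=A[k];S=S[k]
print(c,len(S)); print(rect(S))
```

```text
F [-0.088 -0.859  0.212] T world [ 0.0029 -0.0047  0.0034] sd [0.016 0.008 0.011] eff [ 5.40000e-03 -7.94378e+01 -2.66008e+01 -2.10000e-03 -1.42000e-02
  0.00000e+00] sd [0.0055 0.0059 0.0586 0.0003 0.0167 0.    ] p [0.5128 0.0103 0.0915]
level turn deg [ 0.15  0.02 -0.  ] open 0.062 F [-0.04 -0.52 -0.02]
t 12.55 tcp [512.8  10.3  91.5] yaw 86.28 tilt [ 2.6 -0.5] d [-1.  -0.1  0.5] dyaw -0.03 n 1
[[0, 0, np.float64(0.0)], [-0.2, -1.0, -0.5]]
[0.0219671  0.1292551  0.11895142] 221
((506.84490966796875, 7.97215461730957), (46.2231559753418, 147.86062622070312), 86.42109680175781)
```

View pics/c4.png

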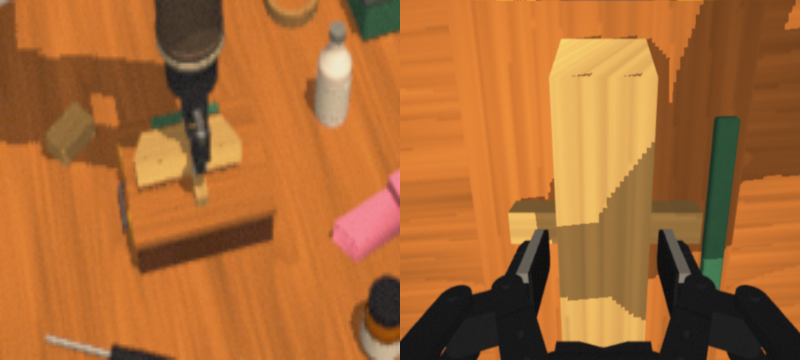

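The bar rests across the batten, with both fingers clear. I check its levelness with the wrist depth.

```bash
cat >> h.py <<'E'
def plane(tag,zlo,zhi,c=(.512,.010),hx=.09,hy=.03,tol=.003,col=90):
    im,P=cloud(tag); z=P[...,2]
    G=(z>zlo)&(z<zhi)&(np.abs(P[...,0]-c[0])<hx)&(np.abs(P[...,1]-c[1])<hy)&(im[...,0]>col)
    S=P[G];A=np.c_[S[:,:2]-np.array(c),np.ones(len(S))]
    for i in range(6):
        k,*_=np.linalg.lstsq(A,S[:,2],rcond=None); r=S[:,2]-A@k; m=abs(r)<tol; 
        if m.sum()<30: break
        A=A[m];S=S[m]
    print(tag,'slope x,y',k[:2].round(4),'z',k[2].round(4),len(S),'rect',rect(S),'xr',S[:,0].min().round(4),S[:,0].max().round(4))
E
python3 - <<'E'
from h import *
plane('w4',.11,.13)
lev();goto(.5118,.0102,.16,86.25,step=25)
E
```

```text
w4 slope x,y [ 0.     -0.0012] z 0.1205 35134 rect ((492.5137634277344, 11.351600646972656), (44.4624137878418, 117.65744018554688), 86.28731536865234) xr 0.4327 0.5512
level turn deg [0.15 0.02 0.  ] open 0.0619 F [-0.08  0.37 -0.45]
t 12.65 tcp [512.8  10.3  91.5] yaw 86.28 tilt [ 2.5 -0.5] d [-1.  -0.1 68.5] dyaw -0.03 n 3
[[0, 0, np.float64(0.0)], [-0.1, -0.3, -22.8]]
[[0, 0, np.float64(0.0)], [-0.1, -0.3, -22.8]]
[[0, 0, np.float64(0.0)], [-0.1, -0.3, -22.8]]
```

Call:
move_arm([
  [[0, 0, 0], [0, 0, -12], 62],
  [[0, 0, 0], [0, 0, -25], 70],
  [[0, 0, 0], [0, 0, -28], 85],
  [[0, 0, 0], [0, 0, -15], 85],
])

```text
t: 12.98
tcp_pos: [0.5098, 0.0104, 0.1705]
tool_rot: [[0.065, 0.998, -0.006], [0.998, -0.065, -0.0], [-0.001, -0.006, -1.0]]
wrist_force: [1.2, -0.3, 0.5]
opening: 0.0851
```

Run:
```python
from h import *
lev();cap('wrist','w5'); plane('w5',.11,.13)
goto(.5593,-.2894,.16,59.5,step=36)
```

```text
level turn deg [-0.33  0.03 -0.  ] open 0.0851 F [ 1.19 -0.34  0.51]
w5 slope x,y [-0.0001 -0.0015] z 0.1205 16040 rect ((506.7442321777344, 10.376794815063477), (44.18073654174805, 146.44461059570312), 86.28809356689453) xr 0.4328 0.5784
t 13.03 tcp [510.9  10.4 172.4] yaw 86.28 tilt [-2.9 -0.3] d [  48.4 -299.8  -12.4] dyaw -26.78 n 9
[[0, 0, np.float64(3.0)], [-32.9, 7.5, 1.4]]
[[0, 0, np.float64(3.0)], [-32.5, 9.2, 1.4]]
[[0, 0, np.float64(3.0)], [-31.9, 10.9, 1.4]]
[[0, 0, np.float64(3.0)], [-31.3, 12.5, 1.4]]
[[0, 0, np.float64(3.0)], [-30.6, 14.2, 1.4]]
[[0, 0, np.float64(3.0)], [-29.9, 15.7, 1.4]]
[[0, 0, np.float64(3.0)], [-29.0, 17.2, 1.4]]
[[0, 0, np.float64(3.0)], [-28.1, 18.7, 1.4]]
[[0, 0, np.float64(3.0)], [-27.1, 20.2, 1.4]]
```

Call:
move_arm([
  [[0, 0, 3], [-33, 7.5, 0], 85],
  [[0, 0, 3], [-32.5, 9, 0], 85],
  [[0, 0, 3], [-32, 11, 0], 85],
  [[0, 0, 3], [-31.3, 12.5, 2], 85],
  [[0, 0, 3], [-30.6, 14, 2], 85],
])

```text
t: 13.45
tcp_pos: [0.5389, -0.1565, 0.1713]
tool_rot: [[0.321, 0.947, 0.002], [0.947, -0.321, -0.0], [0.001, 0.002, -1.0]]
wrist_force: [0.6, 0.5, 0.4]
opening: 0.085
```

Call:
move_arm([
  [[0, 0, 3], [-29.9, 15.7, 2], 85],
  [[0, 0, 3], [-29, 17.2, 2], 85],
  [[0, 0, 3], [-25, 16, 2], 85],
  [[0, 0, 1], [-8, 5, 2], 85],
  [[0, 0, 0], [0, 0, 0], 85],
])

```text
t: 13.87
tcp_pos: [0.5542, -0.2739, 0.1615]
tool_rot: [[0.495, 0.869, 0.004], [0.869, -0.495, -0.002], [0.0, 0.004, -1.0]]
wrist_force: [-0.1, -0.2, 0.5]
opening: 0.085
```

Run:
```python
from h import *
lev();goto(.5593,-.2894,.08,59.5,step=36); cap('wrist','w6')
im,P=cloud('w6'); z=P[...,2]
near=(np.abs(P[...,0]-.56)<.09)&(np.abs(P[...,1]+.29)<.075)&(im[...,1]>80)
for lo,hi in[(.03,.042),(.05,.062)]:
    S=P[near&(z>lo)&(z<hi)]; print(rect(S),S[:,2].mean(),len(S))
```

```text
level turn deg [ 0.23 -0.02 -0.  ] open 0.085 F [-0.12 -0.22  0.45]
t 13.87 tcp [ 554.2 -273.9  161.5] yaw 60.32 tilt [ 3.7 -1.7] d [  5.1 -15.5 -81.5] dyaw -0.82 n 3
[[0, 0, np.float64(0.3)], [-3.6, 4.0, 27.2]]
[[0, 0, np.float64(0.3)], [-3.6, 4.1, 27.2]]
[[0, 0, np.float64(0.3)], [-3.6, 4.1, 27.2]]
((541.0126953125, -278.480712890625), (44.02425765991211, 98.52737426757812), 59.866539001464844) 0.036639879644399125 6157
((598.3353271484375, -311.9410705566406), (44.084877014160156, 37.08005905151367), 60.73712158203125) 0.0564407648378951 2329
```

View pics/w6.png

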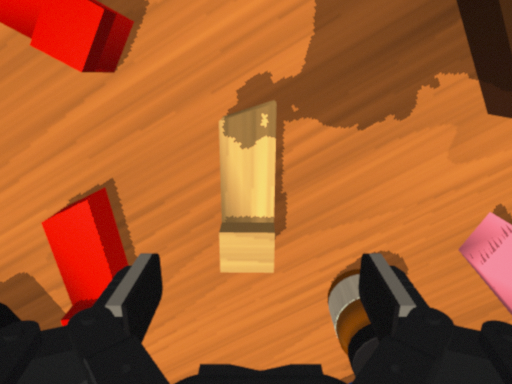

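The wrist view shows the pale block with its step at (247,250) and body at (248,175). The red, pink and jar are well clear of the fingers. Descending.

Call:
move_arm([
  [[0.2, 0, 0.2], [-5, 5, 25], 85],
  [[0, 0, 0.2], [-4, 4, 30], 85],
  [[0, 0, 0], [-2, 2.5, 30], 85],
  [[0, 0, 0], [0, 0, 10], 85],
  [[0, 0, 0], [0, 0, 0], 85],
])

```text
t: 14.33
tcp_pos: [0.5599, -0.2831, 0.0658]
tool_rot: [[0.493, 0.87, 0.003], [0.87, -0.493, 0.0], [0.002, 0.002, -1.0]]
wrist_force: [-0.9, 0.2, 0.2]
opening: 0.0849
```

Run:
```python
from h import *
lev();goto(.5589,-.2889,.010,59.9,step=36)
```

```text
level turn deg [ 0.14 -0.09 -0.  ] open 0.0849 F [-0.88  0.15  0.2 ]
t 14.33 tcp [ 559.9 -283.1   65.8] yaw 60.45 tilt [2.9 0.1] d [ -1.   -5.8 -55.8] dyaw -0.55 n 2
[[0, 0, np.float64(0.3)], [-2.8, 1.0, 27.9]]
[[0, 0, np.float64(0.3)], [-2.8, 1.0, 27.9]]
```

Call:
move_arm([
  [[0.1, -0.1, 0.3], [-3, 1, 20], 85],
  [[0, 0, 0.3], [-3, 1, 20], 85],
  [[0, 0, 0], [0, 0, 8], 85],
  [[0, 0, 0], [0, 0, 0], 85],
  [[0, 0, 0], [0, 0, 0], 85],
])

```text
t: 14.75
tcp_pos: [0.5607, -0.285, 0.0219]
tool_rot: [[0.497, 0.868, 0.002], [0.868, -0.497, -0.001], [0.0, 0.002, -1.0]]
wrist_force: [0.3, 0.0, 0.7]
opening: 0.0852
```

Run:
```python
from h import *
lev();goto(.5589,-.2889,.010,59.9,step=36)
```

```text
level turn deg [ 0.14 -0.01 -0.  ] open 0.0852 F [0.28 0.05 0.74]
t 14.75 tcp [ 560.7 -285.    21.9] yaw 60.22 tilt [ 2.2 -1. ] d [ -1.8  -3.9 -11.9] dyaw -0.32 n 1
[[0, 0, np.float64(0.3)], [-4.3, 0.4, 11.9]]
```

Call:
move_arm([
  [[0.1, 0, 0.3], [-4.3, 0.4, 9], 85],
  [[0, 0, 0], [0, 0, 3], 70],
  [[0, 0, 0], [0, 0, 0], 70],
  [[0, 0, 0], [0, 0, 0], 70],
])

```text
t: 15.08
tcp_pos: [0.5609, -0.2894, 0.0132]
tool_rot: [[0.5, 0.866, 0.005], [0.866, -0.5, -0.002], [0.0, 0.005, -1.0]]
wrist_force: [0.8, -0.2, -0.2]
opening: 0.0701
```

Run:
```python
from h import *
avg(8);avg(6)
lev();goto(.5589,-.2889,.010,59.9,step=36)
```

```text
F [-0.005  0.207  0.138] T world [-0.0034  0.0034 -0.0136] sd [0.02  0.031 0.035] eff [-9.700000e-03 -1.013691e+02 -2.689810e+01  1.100000e-03 -4.250000e-02
 -9.000000e-04] sd [0.0135 0.2128 0.0921 0.0011 0.0043 0.0013] p [ 0.5608 -0.2894  0.013 ]
F [-0.094 -0.043 -0.052] T world [-0.0063  0.0122  0.013 ] sd [0.026 0.023 0.023] eff [-3.700000e-03 -1.014549e+02 -2.690230e+01  1.600000e-03 -4.230000e-02
  1.000000e-04] sd [0.0041 0.0169 0.0062 0.0002 0.0002 0.0001] p [ 0.5607 -0.2893  0.0128]
level turn deg [ 0.27 -0.02  0.  ] open 0.0696 F [-0.21 -0.   -1.26]
t 15.78 tcp [ 560.7 -289.2   12.8] yaw 59.97 tilt [ 4.3 -2.1] d [-1.8  0.3 -2.8] dyaw -0.07 n 1
[[0, 0, np.float64(0.1)], [-0.6, -1.7, 2.8]]
```

Call:
move_arm([
  [[0, 0, 0], [0, 0, 0], 30],
  [[0, 0, 0], [0, 0, 0], 30],
  [[0, 0, 0], [0, 0, 0], 30],
  [[0, 0, 0], [0, 0, 0], 30],
  [[0, 0, 0], [0, 0, 0], 30],
])

```text
t: 16.2
tcp_pos: [0.5606, -0.2893, 0.013]
tool_rot: [[0.5, 0.866, 0.004], [0.866, -0.5, -0.002], [0.0, 0.005, -1.0]]
wrist_force: [0.9, 0.1, -0.2]
opening: 0.0427
```

Run:
```python
from h import *
avg(2)
lev();goto(.5589,-.2889,.025,59.9,step=36)
```

```text
F [-0.372 -0.536  0.626] T world [ 0.0374 -0.0171  0.0207] sd [0.028 0.016 0.039] eff [ 1.359000e-01 -1.011905e+02 -2.691250e+01 -6.300000e-03 -9.750000e-02
 -2.500000e-03] sd [0.0007 0.0301 0.0009 0.0005 0.0019 0.0027] p [ 0.5607 -0.2893  0.013 ]
level turn deg [ 0.28 -0.02  0.  ] open 0.0429 F [-0.72 -0.31  0.34]
t 16.3 tcp [ 560.7 -289.3   13. ] yaw 59.97 tilt [ 4.3 -2.1] d [-1.8  0.4 12. ] dyaw -0.07 n 1
[[0, 0, np.float64(0.1)], [-0.5, -1.7, -12.0]]
```

Call:
move_arm([
  [[0, 0, 0], [0, 0, -6], 30],
  [[0, 0, 0], [0, 0, -6], 30],
  [[0, 0, 0], [0, 0, 0], 30],
  [[0, 0, 0], [0, 0, 0], 30],
])

```text
t: 16.63
tcp_pos: [0.5595, -0.2887, 0.0253]
tool_rot: [[0.5, 0.866, 0.002], [0.866, -0.5, -0.001], [0.0, 0.002, -1.0]]
wrist_force: [-0.7, 0.4, -6.1]
opening: 0.0431
```

Run:
```python
from h import *
avg(7);avg(6);avg(6)
lev();goto(.5589,-.2889,.025,59.9,step=36)
```

```text
F [ 0.384 -0.19  -5.482] T world [ 0.0067  0.0476 -0.0116] sd [0.021 0.024 0.024] eff [ 1.400000e-03 -1.043209e+02 -2.914900e+01  2.000000e-03 -4.680000e-02
 -1.000000e-04] sd [1.150e-02 4.073e-01 1.378e-01 6.000e-04 3.330e-02 1.000e-04] p [ 0.5596 -0.2887  0.025 ]
F [-0.34  -0.129 -5.663] T world [ 0.0398  0.0382 -0.0068] sd [0.025 0.023 0.011] eff [ 1.600000e-03 -1.042122e+02 -2.913870e+01  2.100000e-03 -6.830000e-02
 -0.000000e+00] sd [0.002  0.0303 0.0029 0.0002 0.0003 0.0001] p [ 0.5596 -0.2887  0.0249]
F [-0.136 -0.043 -4.993] T world [ 0.0316  0.041  -0.0066] sd [0.022 0.019 0.03 ] eff [-5.000000e-04 -1.041924e+02 -2.915120e+01  2.100000e-03 -6.950000e-02
 -0.000000e+00] sd [0.0015 0.0066 0.003  0.0002 0.0003 0.    ] p [ 0.5596 -0.2887  0.025 ]
level turn deg [ 0.13 -0.02 -0.  ] open 0.0428 F [ 0.04  0.23 -4.27]
t 17.58 tcp [ 559.6 -288.7   25. ] yaw 59.98 tilt [ 2.1 -0.9] d [-0.7 -0.2 -0. ] dyaw -0.08 n 1
[[0, 0, np.float64(0.1)], [-0.5, -0.5, 0.0]]
```

Call:
move_arm([
  [[0, 0, 0], [0, 0, 6], 30],
  [[0, 0, 0], [0, 0, 6], 30],
  [[0, 0, 0], [0, 0, 0], 30],
  [[0, 0, 0], [0, 0, 0], 62],
  [[0, 0, 0], [0, 0, 0], 62],
])

```text
t: 18.0
tcp_pos: [0.5605, -0.2895, 0.0124]
tool_rot: [[0.5, 0.866, 0.004], [0.866, -0.5, -0.002], [0.0, 0.005, -1.0]]
wrist_force: [0.7, 0.6, -0.7]
opening: 0.0619
```

Run:
```python
from h import *
lev();goto(.5673,-.2932,.007,59.9,step=36)
```

```text
level turn deg [ 0.26 -0.   -0.  ] open 0.0619 F [ 0.73  0.57 -0.72]
t 18.0 tcp [ 560.5 -289.5   12.4] yaw 59.98 tilt [ 4.  -2.3] d [ 6.8 -3.7 -5.4] dyaw -0.08 n 1
[[0, 0, np.float64(0.1)], [0.1, 7.7, 5.4]]
```

Call:
move_arm([
  [[0.26, 0, 0], [0, 9, 5], 62],
  [[0, 0, 0], [0, 0, 0], 62],
  [[0, 0, 0], [0, 0, 0], 62],
])

```text
t: 18.25
tcp_pos: [0.5686, -0.2941, 0.0073]
tool_rot: [[0.5, 0.866, 0.0], [0.866, -0.5, -0.0], [0.0, 0.0, -1.0]]
wrist_force: [-0.5, 0.8, 0.0]
opening: 0.0621
```

Run:
```python
from h import *
avg(4)
lev();goto(.5684,-.2938,.007,59.9,step=36)
```

```text
F [-0.161  0.146  0.017] T world [0.0175 0.0008 0.0025] sd [0.029 0.032 0.029] eff [ 1.700000e-03 -1.029779e+02 -2.720670e+01  1.800000e-03  3.040000e-02
  0.000000e+00] sd [3.780e-02 2.584e-01 3.594e-01 8.000e-04 1.214e-01 1.000e-04] p [ 0.5686 -0.2941  0.0074]
level turn deg [ 0.04 -0.01  0.  ] open 0.0619 F [-0.07  0.23  0.63]
t 18.45 tcp [ 568.5 -294.     7.5] yaw 59.98 tilt [ 0.6 -0.2] d [-0.1  0.2 -0.5] dyaw -0.08 n 1
[[0, 0, np.float64(0.1)], [0.1, -0.2, 0.5]]
```

Call:
move_arm([
  [[0, 0, 0], [0, 0, 0], 30],
  [[0, 0, 0], [0, 0, 0], 30],
  [[0, 0, 0], [0, 0, 0], 30],
  [[0, 0, 0], [0, 0, 0], 30],
])

```text
t: 18.78
tcp_pos: [0.568, -0.2937, 0.008]
tool_rot: [[0.5, 0.866, 0.001], [0.866, -0.5, -0.0], [0.0, 0.001, -1.0]]
wrist_force: [1.2, -1.0, -2.3]
opening: 0.0432
```

Run:
```python
from h import *
avg(2)
lev();goto(.5684,-.2938,.02,59.9,step=36)
```

```text
F [-0.045  0.27  -0.884] T world [-0.029  -0.0441 -0.0133] sd [0.02  0.016 0.003] eff [-2.000000e-02 -1.037993e+02 -2.739790e+01 -3.700000e-03 -4.900000e-03
 -1.100000e-03] sd [0.0001 0.0478 0.008  0.001  0.0218 0.0004] p [ 0.568  -0.2937  0.008 ]
level turn deg [ 0.03 -0.01 -0.  ] open 0.0428 F [-0.57  0.95 -0.28]
t 18.88 tcp [ 568.  -293.7    8. ] yaw 59.98 tilt [ 0.6 -0.2] d [ 0.4 -0.1 12. ] dyaw -0.08 n 1
[[0, 0, np.float64(0.1)], [0.1, 0.4, -12.0]]
```

Call:
move_arm([
  [[0, 0, 0], [0, 0, -6], 30],
  [[0, 0, 0], [0, 0, -7], 30],
  [[0, 0, 0], [0, 0, 0], 30],
  [[0, 0, 0], [0, 0, 0], 30],
])

```text
t: 19.22
tcp_pos: [0.5671, -0.2932, 0.0216]
tool_rot: [[0.5, 0.866, -0.001], [0.866, -0.5, 0.001], [0.0, -0.002, -1.0]]
wrist_force: [-0.4, -0.2, -5.0]
opening: 0.043
```

Run:
```python
from h import *
avg(8);avg(6);avg(6)
lev();goto(.5684,-.2938,.02,59.9,step=36)
```

```text
F [-0.01  -0.23  -5.578] T world [-0.0315 -0.0023  0.0115] sd [0.027 0.028 0.013] eff [ 2.700000e-03 -1.059498e+02 -2.944770e+01  1.200000e-03  4.840000e-02
 -0.000000e+00] sd [7.500e-03 5.042e-01 1.974e-01 3.000e-04 4.030e-02 1.000e-04] p [ 0.5671 -0.2931  0.0213]
F [ 0.19   0.162 -5.512] T world [-0.0251 -0.0159 -0.0027] sd [0.031 0.018 0.015] eff [ 9.000000e-04 -1.058344e+02 -2.944460e+01  1.200000e-03  2.620000e-02
  0.000000e+00] sd [0.0014 0.0246 0.0035 0.0001 0.0005 0.0001] p [ 0.5671 -0.2931  0.0212]
F [ 0.277  0.206 -5.199] T world [-0.0203  0.0044 -0.0088] sd [0.035 0.032 0.026] eff [ 4.000000e-04 -1.058253e+02 -2.945860e+01  1.200000e-03  2.470000e-02
  0.000000e+00] sd [0.0008 0.0069 0.0029 0.0002 0.0004 0.    ] p [ 0.5671 -0.2931  0.0213]
level turn deg [-0.1  -0.01 -0.  ] open 0.0431 F [ 0.58  0.27 -5.44]
t 20.22 tcp [ 567.1 -293.2   21.3] yaw 59.98 tilt [-1.5  1. ] d [ 1.3 -0.6 -1.3] dyaw -0.08 n 1
[[0, 0, np.float64(0.1)], [0.1, 1.4, 1.3]]
```

Balance found about 2 mm behind the grip. Carrying it to the stack.

Run:
```python
from h import *
goto(.5136,.0102,.19,86.25,step=30)
```

```text
t 20.22 tcp [ 567.1 -293.2   21.3] yaw 59.98 tilt [-1.5  1. ] d [-53.5 303.4 168.7] dyaw 26.27 n 12
[[0, 0, np.float64(-2.2)], [19.7, -16.5, -14.1]]
[[0, 0, np.float64(-2.2)], [20.3, -15.7, -14.1]]
[[0, 0, np.float64(-2.2)], [20.9, -15.0, -14.1]]
[[0, 0, np.float64(-2.2)], [21.4, -14.2, -14.1]]
[[0, 0, np.float64(-2.2)], [21.9, -13.3, -14.1]]
[[0, 0, np.float64(-2.2)], [22.4, -12.5, -14.1]]
[[0, 0, np.float64(-2.2)], [22.9, -11.6, -14.1]]
[[0, 0, np.float64(-2.2)], [23.3, -10.7, -14.1]]
[[0, 0, np.float64(-2.2)], [23.7, -9.8, -14.1]]
[[0, 0, np.float64(-2.2)], [24.1, -8.9, -14.1]]
[[0, 0, np.float64(-2.2)], [24.4, -8.0, -14.1]]
[[0, 0, np.float64(-2.2)], [24.7, -7.1, -14.1]]
```

Call:
move_arm([
  [[0, 0, 0], [0, 0, -15], 30],
  [[0, 0, 0], [0, 0, -28], 30],
  [[0, 0, 0], [0, 0, -30], 30],
  [[0, 0, 0], [0, 0, -30], 30],
  [[0, 0, 0], [0, 0, -28], 30],
])

```text
t: 20.63
tcp_pos: [0.563, -0.2909, 0.1495]
tool_rot: [[0.5, 0.866, -0.013], [0.866, -0.5, 0.008], [0.0, -0.015, -1.0]]
wrist_force: [0.1, -1.1, -6.5]
opening: 0.0433
```

Run:
```python
from h import *
lev();goto(.5136,.0102,.19,86.25,step=28)
```

```text
level turn deg [-0.88 -0.01 -0.  ] open 0.0433 F [ 0.05 -1.07 -6.55]
t 20.63 tcp [ 563.  -290.9  149.5] yaw 59.98 tilt [-13.3   7.8] d [-49.4 301.1  40.5] dyaw 26.27 n 11
[[0, 0, np.float64(-2.4)], [21.4, -17.6, -3.7]]
[[0, 0, np.float64(-2.4)], [22.2, -16.7, -3.7]]
[[0, 0, np.float64(-2.4)], [22.8, -15.7, -3.7]]
[[0, 0, np.float64(-2.4)], [23.5, -14.8, -3.7]]
[[0, 0, np.float64(-2.4)], [24.1, -13.8, -3.7]]
[[0, 0, np.float64(-2.4)], [24.6, -12.8, -3.7]]
[[0, 0, np.float64(-2.4)], [25.1, -11.7, -3.7]]
[[0, 0, np.float64(-2.4)], [25.6, -10.7, -3.7]]
[[0, 0, np.float64(-2.4)], [26.0, -9.6, -3.7]]
[[0, 0, np.float64(-2.4)], [26.4, -8.5, -3.7]]
[[0, 0, np.float64(-2.4)], [26.7, -7.4, -3.7]]
```

Call:
move_arm([
  [[-0.4, 0, -2.4], [15, -12, -12], 30],
  [[-0.3, 0, -2.4], [22, -16.7, -6], 30],
  [[0, 0, -2.4], [22.8, -15.7, -2], 30],
  [[0, 0, -2.4], [23.5, -14.8, 0], 30],
  [[0, 0, -2.4], [24, -13.8, 0], 30],
])

```text
t: 21.05
tcp_pos: [0.5458, -0.1659, 0.179]
tool_rot: [[0.308, 0.951, 0.012], [0.951, -0.308, -0.006], [-0.002, 0.013, -1.0]]
wrist_force: [0.3, 0.4, -5.9]
opening: 0.0428
```

Run:
```python
from h import *
lev();goto(.5136,.0102,.185,86.25,step=28)
```

```text
level turn deg [ 0.76  0.12 -0.  ] open 0.0428 F [ 0.3   0.37 -5.93]
t 21.05 tcp [ 545.8 -165.9  179. ] yaw 72.04 tilt [12.1 -6. ] d [-32.2 176.1   6. ] dyaw 14.21 n 7
[[0, 0, np.float64(-2.0)], [22.5, -12.1, -0.9]]
[[0, 0, np.float64(-2.0)], [22.9, -11.3, -0.9]]
[[0, 0, np.float64(-2.0)], [23.3, -10.5, -0.9]]
[[0, 0, np.float64(-2.0)], [23.7, -9.7, -0.9]]
[[0, 0, np.float64(-2.0)], [24.0, -8.8, -0.9]]
[[0, 0, np.float64(-2.0)], [24.3, -8.0, -0.9]]
[[0, 0, np.float64(-2.0)], [24.6, -7.1, -0.9]]
```

Call:
move_arm([
  [[0.2, 0.1, -2], [24, -11, -2], 30],
  [[0.2, 0, -2], [24, -9, -2], 30],
  [[0, 0, -2], [24, -9, -1], 30],
  [[0, 0, -2], [24, -8, 0], 30],
  [[0, 0, -2], [22, -7, 0], 30],
])

```text
t: 21.47
tcp_pos: [0.5288, -0.0342, 0.1847]
tool_rot: [[0.13, 0.992, 0.007], [0.992, -0.13, -0.002], [-0.001, 0.007, -1.0]]
wrist_force: [1.2, 0.7, -5.7]
opening: 0.0429
```

Run:
```python
from h import *
lev();goto(.5136,.0102,.175,86.25,step=20)
```

```text
level turn deg [0.39 0.08 0.  ] open 0.0429 F [ 1.23  0.72 -5.75]
t 21.47 tcp [528.8 -34.2 184.7] yaw 82.56 tilt [ 6.6 -2.3] d [-15.2  44.4  -9.7] dyaw 3.69 n 3
[[0, 0, np.float64(-1.2)], [14.0, -6.9, 3.2]]
[[0, 0, np.float64(-1.2)], [14.2, -6.6, 3.2]]
[[0, 0, np.float64(-1.2)], [14.3, -6.3, 3.2]]
```

Call:
move_arm([
  [[0.1, 0, -1], [14, -7, 3], 30],
  [[0.1, 0, -0.7], [8, -6, 3], 30],
  [[0, 0, 0], [2, -3, 1], 30],
  [[0, 0, 0], [0, 0, 0], 30],
  [[0, 0, 0], [0, 0, 0], 30],
])

```text
t: 21.88
tcp_pos: [0.5138, -0.0037, 0.1777]
tool_rot: [[0.093, 0.996, 0.003], [0.996, -0.093, -0.001], [-0.001, 0.003, -1.0]]
wrist_force: [0.8, 0.2, -5.3]
opening: 0.0428
```

Run:
```python
from h import *
lev();goto(.5136,.0102,.15,86.25,step=20)
```

```text
level turn deg [0.19 0.07 0.  ] open 0.0428 F [ 0.81  0.18 -5.32]
t 21.88 tcp [513.8  -3.7 177.7] yaw 84.68 tilt [ 3.2 -1.5] d [ -0.2  13.9 -27.7] dyaw 1.57 n 2
[[0, 0, np.float64(-0.8)], [6.9, -0.7, 13.9]]
[[0, 0, np.float64(-0.8)], [6.9, -0.6, 13.9]]
```

Call:
move_arm([
  [[0.1, 0.05, -0.8], [8, -1, 9], 30],
  [[0.05, 0, -0.8], [6, -0.6, 10], 30],
  [[0, 0, 0], [1, 0, 5], 30],
  [[0, 0, 0], [0, 0, 0], 30],
  [[0, 0, 0], [0, 0, 0], 30],
])

```text
t: 22.3
tcp_pos: [0.5146, 0.01, 0.1509]
tool_rot: [[0.066, 0.998, 0.001], [0.998, -0.066, -0.001], [-0.001, 0.001, -1.0]]
wrist_force: [-0.1, 0.0, -5.2]
opening: 0.0432
```

Run:
```python
from h import *
avg(4);lev();goto(.5136,.0102,.132,86.25,step=20)
cap('side','s7'); cap('wrist','w7')
im=cv2.imread('pics/s7.png')[130:270,150:330]; im2=cv2.imread('pics/w7.png')
cv2.imwrite('pics/c7.png',np.hstack([cv2.resize(im,(450,360)),cv2.resize(im2,(350,360))]))
```

```text
F [-0.023 -0.099 -5.466] T world [ 0.0076 -0.0047 -0.0237] sd [0.032 0.013 0.019] eff [ 1.21600e-01 -7.86446e+01 -3.40766e+01  1.60000e-03 -6.62000e-02
 -1.30000e-03] sd [0.0671 0.851  0.296  0.006  0.0462 0.0029] p [0.5147 0.0099 0.1514]
level turn deg [0.13 0.04 0.  ] open 0.0429 F [ 0.34 -0.49 -5.9 ]
t 22.5 tcp [515.    9.9 151.8] yaw 86.19 tilt [ 2.3 -0.8] d [ -1.4   0.3 -19.8] dyaw 0.06 n 1
[[0, 0, np.float64(-0.1)], [0.2, -1.4, 19.8]]
```

View pics/c7.png

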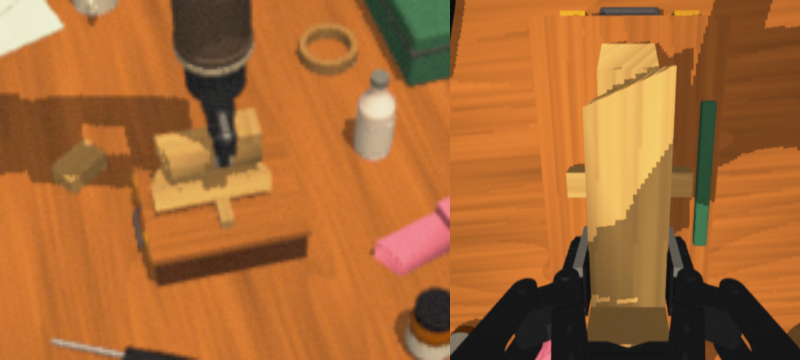

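The stepped block is held parallel above the long one, with the step towards +x. I lower it gently.

Call:
move_arm([
  [[0.12, 0.03, 0], [0.2, -1.2, 7], 30],
  [[0, 0, 0], [0, 0, 7], 30],
  [[0, 0, 0], [0, 0, 3], 30],
  [[0, 0, 0], [0, 0, 0], 30],
])

```text
t: 22.93
tcp_pos: [0.5141, 0.0101, 0.1338]
tool_rot: [[0.067, 0.998, 0.002], [0.998, -0.067, -0.0], [-0.0, 0.002, -1.0]]
wrist_force: [-0.7, -0.1, -5.6]
opening: 0.043
```

Run:
```python
from h import *
avg(6);avg(6);lev();goto(.5136,.0102,.1285,86.25,step=20)
```

```text
F [-0.131  0.099 -5.9  ] T world [-0.021   0.0045 -0.0014] sd [0.024 0.03  0.034] eff [-1.13000e-02 -7.94783e+01 -3.23080e+01  2.00000e-04 -9.24000e-02
 -4.00000e-04] sd [0.0125 0.4119 0.2202 0.0019 0.0841 0.0005] p [0.5145 0.01   0.1346]
F [ 0.213 -0.128 -5.389] T world [ 0.0143  0.0077 -0.0107] sd [0.032 0.029 0.015] eff [-2.90000e-03 -7.97046e+01 -3.24825e+01 -3.00000e-04 -3.14000e-02
  0.00000e+00] sd [0.0013 0.0711 0.0189 0.0002 0.0014 0.0001] p [0.5147 0.01   0.1349]
level turn deg [ 0.18 -0.   -0.  ] open 0.0429 F [ 0.99 -0.72 -5.54]
t 23.53 tcp [514.6  10.1 134.8] yaw 86.17 tilt [ 3.2 -0.2] d [-1.   0.1 -6.3] dyaw 0.08 n 1
[[0, 0, np.float64(-0.1)], [0.1, -1.1, 6.3]]
```

Call:
move_arm([
  [[0.18, 0, 0], [0, -2, 3], 30],
  [[0, 0, 0], [0, 0, 2], 30],
  [[0, 0, 0], [0, 0, 0], 30],
])

```text
t: 23.78
tcp_pos: [0.5126, 0.0102, 0.1296]
tool_rot: [[0.067, 0.998, 0.0], [0.998, -0.067, 0.0], [0.0, 0.0, -1.0]]
wrist_force: [0.4, -1.0, -5.7]
opening: 0.0433
```

Run:
```python
from h import *
avg(3);avg(3);lev();goto(.5125,.0102,.1285,86.25,step=20)
```

```text
F [ 0.216  0.194 -5.545] T world [0.0197 0.0269 0.007 ] sd [0.033 0.03  0.039] eff [-7.30000e-03 -7.97919e+01 -3.18987e+01  3.00000e-04 -8.20000e-02
 -1.00000e-04] sd [1.120e-02 1.375e-01 2.196e-01 8.000e-04 7.370e-02 2.000e-04] p [0.5126 0.0102 0.1297]
F [ 0.056 -0.077 -4.951] T world [ 0.0152 -0.0203 -0.0242] sd [0.003 0.004 0.017] eff [ 1.30000e-03 -7.97478e+01 -3.18220e+01  7.00000e-04  2.50000e-03
 -1.00000e-04] sd [0.0011 0.03   0.0394 0.0001 0.0021 0.0001] p [0.5128 0.0102 0.1299]
level turn deg [ 0.04 -0.    0.  ] open 0.0433 F [-0.8  -0.27 -4.51]
t 24.08 tcp [512.9  10.2 130. ] yaw 86.17 tilt [0.8 0. ] d [-0.4  0.  -1.5] dyaw 0.08 n 1
[[0, 0, np.float64(-0.1)], [0.0, -0.4, 1.5]]
```

Call:
move_arm([
  [[0, 0, 0], [0, -0.3, 1.2], 30],
  [[0, 0, 0], [0, 0, 0.5], 30],
  [[0, 0, 0], [0, 0, 0], 30],
])

```text
t: 24.33
tcp_pos: [0.5127, 0.0102, 0.1283]
tool_rot: [[0.067, 0.998, 0.001], [0.998, -0.067, -0.0], [0.0, 0.001, -1.0]]
wrist_force: [-0.3, -0.5, -4.7]
opening: 0.0428
```

Run:
```python
from h import *
avg(2);avg(3);lev();goto(.5125,.0102,.1285,86.25,step=20)
```

```text
F [ 0.501 -0.153 -5.164] T world [-0.0181 -0.008  -0.0134] sd [0.026 0.016 0.04 ] eff [-1.70000e-03 -7.99276e+01 -3.17662e+01  5.00000e-04 -4.22000e-02
  0.00000e+00] sd [0.0011 0.0449 0.0534 0.0001 0.0086 0.    ] p [0.5127 0.0102 0.1283]
F [ 0.034  0.375 -5.732] T world [0.0092 0.0162 0.0021] sd [0.012 0.019 0.016] eff [-4.00000e-04 -7.98922e+01 -3.17137e+01  7.00000e-04 -1.14000e-02
  0.00000e+00] sd [0.002  0.01   0.0096 0.0001 0.0032 0.    ] p [0.5127 0.0102 0.1284]
level turn deg [ 0.08 -0.   -0.  ] open 0.0429 F [-0.07  0.48 -5.87]
t 24.58 tcp [512.8  10.2 128.4] yaw 86.17 tilt [ 1.3 -0. ] d [-0.3  0.   0.1] dyaw 0.08 n 1
[[0, 0, np.float64(-0.1)], [-0.0, -0.3, -0.1]]
```

Call:
move_arm([
  [[0.05, 0, 0], [0, 0, 0.8], 30],
  [[0, 0, 0], [0, 0, 0], 30],
  [[0, 0, 0], [0, 0, 0], 30],
])

```text
t: 24.83
tcp_pos: [0.5132, 0.0102, 0.1282]
tool_rot: [[0.067, 0.998, 0.001], [0.998, -0.067, -0.0], [0.0, 0.001, -1.0]]
wrist_force: [0.3, -0.1, -5.7]
opening: 0.0428
```

Run:
```python
from h import *
avg(3);avg(3);lev();goto(.5125,.0102,.1285,86.25,step=20)
```

```text
F [ 0.233 -0.035 -5.299] T world [-0.0023 -0.0025 -0.0129] sd [0.045 0.049 0.04 ] eff [ 1.90000e-03 -8.01098e+01 -3.17551e+01  5.00000e-04  2.30000e-03
 -2.00000e-04] sd [0.0011 0.0784 0.0712 0.0003 0.0136 0.0001] p [0.5132 0.0102 0.1281]
F [ 0.212  0.195 -5.249] T world [ 0.0269 -0.0119  0.0172] sd [0.039 0.007 0.017] eff [ 3.80000e-03 -8.00159e+01 -3.16952e+01 -4.00000e-04 -4.80000e-03
 -4.00000e-04] sd [0.001  0.0231 0.0121 0.0003 0.0077 0.0003] p [0.5131 0.0102 0.128 ]
level turn deg [ 0.07 -0.01 -0.  ] open 0.0434 F [ 0.46  1.12 -4.86]
t 25.13 tcp [513.1  10.2 128. ] yaw 86.17 tilt [1.2 0. ] d [-0.6  0.   0.5] dyaw 0.08 n 1
[[0, 0, np.float64(-0.1)], [-0.0, -0.6, -0.5]]
```

Call:
move_arm([
  [[0, 0, 0], [0, -0.5, 0.7], 30],
  [[0, 0, 0], [0, 0, 0.3], 30],
  [[0, 0, 0], [0, 0, 0], 30],
])

```text
t: 25.38
tcp_pos: [0.5132, 0.0102, 0.1281]
tool_rot: [[0.067, 0.998, 0.003], [0.998, -0.067, -0.0], [0.0, 0.003, -1.0]]
wrist_force: [0.8, -1.3, -4.3]
opening: 0.0431
```

Run:
```python
from h import *
avg(3);avg(3);lev();goto(.5125,.0102,.1275,86.25,step=20)
```

```text
F [-0.792 -0.192 -2.239] T world [-0.0119  0.1717 -0.0152] sd [0.013 0.077 0.01 ] eff [-1.40000e-02 -7.85496e+01 -3.13423e+01 -3.00000e-04 -2.60600e-01
  8.00000e-04] sd [2.700e-03 7.526e-01 2.882e-01 1.800e-03 1.387e-01 2.000e-04] p [0.5133 0.0102 0.128 ]
F [-1.051 -0.3   -1.213] T world [ 0.0102  0.2554 -0.0055] sd [0.014 0.031 0.025] eff [-2.31000e-02 -7.79523e+01 -3.12493e+01 -5.00000e-04 -4.30400e-01
  9.00000e-04] sd [0.0032 0.0347 0.0034 0.0005 0.0031 0.    ] p [0.5133 0.0102 0.128 ]
level turn deg [ 0.15 -0.01  0.  ] open 0.043 F [-1.92 -0.37 -0.69]
t 25.68 tcp [513.3  10.2 128. ] yaw 86.17 tilt [ 2.6 -0.1] d [-0.8  0.  -0.5] dyaw 0.08 n 1
[[0, 0, np.float64(-0.1)], [-0.0, -0.8, 0.5]]
```

Call:
move_arm([
  [[0.15, 0, 0], [0, 0, 0.2], 30],
  [[0, 0, 0], [0, 0, 0], 30],
])

```text
t: 25.85
tcp_pos: [0.5134, 0.0102, 0.128]
tool_rot: [[0.067, 0.998, 0.0], [0.998, -0.067, 0.0], [0.0, 0.0, -1.0]]
wrist_force: [-0.7, -0.6, -2.4]
opening: 0.0429
```

Run:
```python
from h import *
avg(4);avg(3);lev();goto(.5125,.0102,.1275,86.25,step=20)
```

```text
F [-1.232 -0.384  0.711] T world [-0.0102  0.2248 -0.0166] sd [0.029 0.032 0.012] eff [-1.87000e-02 -7.71720e+01 -3.09914e+01  9.70000e-03 -4.01700e-01
 -1.10000e-03] sd [0.0071 0.0755 0.0349 0.0004 0.0355 0.0008] p [0.5134 0.0102 0.128 ]
F [-0.974 -0.428  0.54 ] T world [-0.0057  0.2461 -0.0088] sd [0.03  0.004 0.039] eff [-5.60000e-03 -7.72347e+01 -3.08971e+01  1.07000e-02 -3.85000e-01
 -4.00000e-04] sd [0.0014 0.0074 0.0209 0.0002 0.0062 0.    ] p [0.5134 0.0102 0.128 ]
level turn deg [ 0.03 -0.01 -0.  ] open 0.0433 F [-1.11 -0.33  0.66]
t 26.2 tcp [513.4  10.2 128. ] yaw 86.17 tilt [0.4 0.1] d [-0.9  0.  -0.5] dyaw 0.08 n 1
[[0, 0, np.float64(-0.1)], [-0.1, -0.9, 0.5]]
```

Call:
move_arm([
  [[0, 0, 0], [0, 0, 0], 50],
  [[0, 0, 0], [0, 0, 0], 62],
  [[0, 0, 0], [0, 0, 0], 62],
])

```text
t: 26.45
tcp_pos: [0.5139, 0.0102, 0.1281]
tool_rot: [[0.067, 0.998, 0.001], [0.998, -0.067, 0.0], [0.0, 0.001, -1.0]]
wrist_force: [0.4, -0.1, 0.1]
opening: 0.0618
```

Run:
```python
from h import *
avg(3);lev();cap('wrist','w8'); cap('side','s8')
plane('w8',.145,.165,hx=.1); plane('w8',.11,.128,hx=.1)
im=cv2.imread('pics/s8.png')[130:270,150:330]; im2=cv2.imread('pics/w8.png')
cv2.imwrite('pics/c8.png',np.hstack([cv2.resize(im,(450,360)),cv2.resize(im2,(350,360))]))
```

```text
F [-0.097 -0.297 -0.162] T world [ 0.021  -0.0135 -0.0209] sd [0.024 0.008 0.006] eff [ 2.50000e-03 -7.73555e+01 -3.03100e+01  4.00000e-04 -8.70000e-03
  0.00000e+00] sd [0.0027 0.0151 0.0717 0.0002 0.0208 0.0001] p [0.5139 0.0102 0.1281]
level turn deg [ 0.07 -0.01  0.  ] open 0.0619 F [ 0.02 -0.38 -0.76]
w8 slope x,y [ 0.0012 -0.0014] z 0.1566 29633 rect ((481.9280090332031, 12.159887313842773), (44.44681930541992, 99.20449829101562), 85.95635223388672) xr 0.434 0.5326
w8 slope x,y [ 0.715  -0.0286] z 0.173 1637 rect ((432.9649963378906, 13.670949935913086), (13.263897895812988, 44.59190368652344), 13.4054536819458) xr 0.4306 0.4446
```

View pics/c8.png

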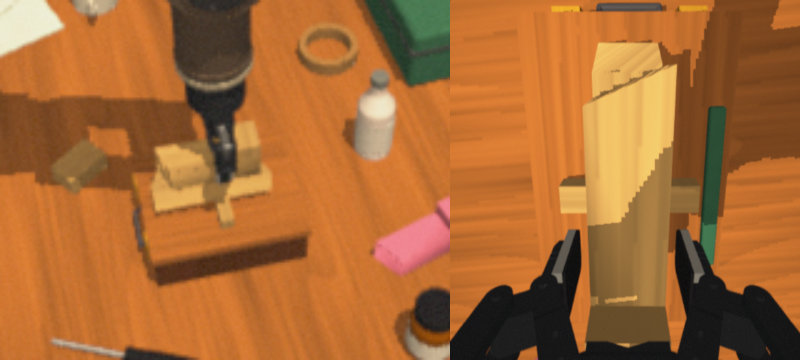

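The stack stands level: top slope 0.001, top face at 0.1566 m against an expected 0.156 m, fingers clear. I retreat straight up.

Call:
move_arm([
  [[0, 0, 0], [0, 0, -10], 62],
  [[0, 0, 0], [0, 0, -20], 66],
  [[0, 0, 0], [0, 0, -28], 80],
  [[0, 0, 0], [0, 0, -28], 80],
  [[0, 0, 0], [0, 0, -20], 80],
])

```text
t: 27.12
tcp_pos: [0.5104, 0.0103, 0.2361]
tool_rot: [[0.067, 0.998, -0.008], [0.998, -0.067, 0.0], [-0.0, -0.008, -1.0]]
wrist_force: [1.0, 0.1, -0.5]
opening: 0.0799
```

Call:
move_arm([
  [[0, 0, 0], [0, 0, -5], 80],
  [[0, 0, 0], [0, 0, 0], 80],
  [[0, 0, 0], [0, 0, 0], 80],
])

```text
t: 27.37
tcp_pos: [0.5126, 0.0102, 0.2473]
tool_rot: [[0.067, 0.998, 0.0], [0.998, -0.067, 0.0], [0.0, 0.0, -1.0]]
wrist_force: [-0.5, 0.3, -0.4]
opening: 0.0802
```

Run:
```python
from h import *
for i in range(6): cap('wrist','w9')
cap('side','s9'); cap('top','t9')
plane('w9',.145,.165,hx=.1)
plane('s9',.145,.165,hx=.1,tol=.004)
s=arm.sense(); print(s['t'],abs(s['qvel']).max(),s['wrist_force'],s['tcp_pos'])
im=cv2.imread('pics/s9.png')[130:270,150:330]; im2=cv2.imread('pics/w9.png')
cv2.imwrite('pics/c9.png',np.hstack([cv2.resize(im,(450,360)),cv2.resize(im2,(350,360))]))
```

```text
w9 slope x,y [ 0.0002 -0.0006] z 0.1566 8472 rect ((481.97088623046875, 12.080888748168945), (44.07191467285156, 98.34736633300781), 85.91655731201172) xr 0.4344 0.5324
s9 slope x,y [0.0109 0.0239] z 0.1559 291 rect ((500.4566650390625, 9.46310806274414), (50.0377311706543, 133.74876403808594), 85.09708404541016) xr 0.4352 0.5655
27.7667 0.004319399210519543 [ 0.40894019  0.22669472 -0.93371648] [0.51221852 0.01020714 0.24619274]
```

View pics/c9.png

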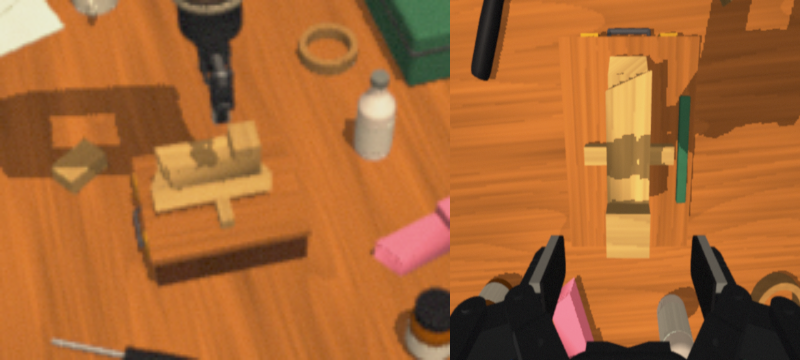

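The side and wrist views show the stack standing level across the batten with the gripper well above it. Handing in.

```bash
python3 -c "
from cell import arm
print(arm.sign_off())"
```

```text
the job is handed in; nothing more can be done
None
```

Both offcuts are stacked on the batten, let go and level, and I handed the job in at about 28 s of the 67 s allowed. The sign-off gave no verdict.

- **How I balanced them:** I lifted each offcut a little, felt its balance point from the wrist moment and the wrist joint's effort, and gripped it again there. Each was then lowered onto the middle of the batten with about 6 N and released. For the stepped offcut I used the pale one and left the pink and red look-alikes alone.
- **Long offcut, checked alone:** after release its top was level to about 0.002 rad, at 0.1205 m (0.120 m expected). It still read the same once the gripper had backed away.
- **Stack, last check:** with the gripper clear, the top face of the stepped block was level to about 0.001 rad, at 0.1566 m (0.156 m expected). It lay square to the batten within about 0.01 rad. The pictures show the two blocks clear of the lid. The pencil and the other nearby things look undisturbed, though I judged that by eye and did not measure it.
- **What disagreed:**
  - The moment and effort estimates of the balance points differed by 1–3 mm, against the batten's ±9 mm.
  - A coarse side-camera fit gave slopes of 0.011 and 0.024 on the final stack. I put this down to its few, mixed points and trusted the wrist depth.

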